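# Stack the washed heat-sink bars crosswise to dry

## Robot

A 6-joint arm with a two-finger parallel gripper is mounted at the origin on the work surface. World frame = base frame: x ahead of the robot, y to its left, z up, the work surface at z = 0. Lengths are in m, angles in rad, forces in N, time in s.
With the tool pointing down it reaches from about 0.35 to 0.975 m from the base axis. Payload 4.9 kg.
Tool frame: the origin (TCP) lies at the very end of the fingers, on their centre line; the grasp point (between the pads) lies 19 mm behind it (grasp_offset is the distance from the TCP to the grasp point, in m); x points along the fingers, y is the direction in which the jaws open and shut, and the axes are right-handed (so a half turn about x gives the same grasp; the last joint's range is limited). The gripper opens to 85 mm and grips with 20 to 120 N. Pads are 22 mm wide; open, the fingers measure 114 mm over their backs; the gripper's body (76 mm by 85 mm) begins 54 mm behind the grasp point. The pads swing forward as they close: fully open they stand 13 mm farther back than shut.
Start: joints at [-1.291, 0.053, 1.613, -0, 1.476, -0.119], TCP at [0.243, -0.576, 0.193] pointing down, gripper open.
Joint ranges: [-3.01, 3.01], [-1.01, 2.22], [0.06, 2.58], [-1.02, 4.17], [0.09, 2.62], [-3.14, 3.14]. Speed limits (rad/s): [2.57, 2.57, 3.14, 3.14, 3.14, 3.14].

## Interface

Orientations are given as a rotation vector (axis times angle).
In Python, from station import get_obs, get_image, camera_model, finish_job, grasp_offset gives the robot as it stands.
- The arm moves only by the shell command python3 -m crank 'ROWS' [OPENING] [FORCE]. ROWS is JSON, a list that holds one entry, the list of rows, each a list of 4 numbers: the shift along the world's x, y, z in m, then the turn about the world's z in degrees. In form: [[[dx, dy, dz, turn], ...]]. A call has 1 to 5 rows; each row is the pose to reach, as a shift and turn from the pose commanded when the call began; what a row does not reach only later rows make up. A row lasts 1/12 s, in which the tool goes at most 41.7 mm and 7.16 degrees, less where a joint would pass 70% of its speed; a pose out of reach is approached as far as the arm can. A call with a gripper value outside its range is refused whole. OPENING is the opening, from 0 (shut) to 1 (fully open), set as the call begins (- or left out, the last holds). The fingers move at their own pace and stop on an object; FORCE is the grip in N (left out, the last holds). Time passes only in rows, so rows that repeat a pose let the fingers close. It gives the time, the measured TCP pose, the force and the opening at its end, in the units of the state.
- get_obs(): the state, without advancing time (a new reading comes with each control period).
- get_image(name): name is "scene" or "top"; returns (picture, depth): 400x640x3 uint8, red, green, blue; 400x640 float32, m along the optical axis (not along the pixel's ray), 0 where there is no reading.
- camera_model(name): a dict with "fx", "fy", "cx", "cy" (pixels), "xyz" and "attitude" of the camera in the world. Camera axes: x right, y down, z forward; pixel columns grow to the right and rows downward; lengths in m; the calibration is good to about 2 mm. A picture is of the moment at which its call begins. camera_model takes no time and is no camera call.
- finish_job(): hands the job in, once; it reports no verdict.
The state is a dict: "t": time; "q": joint angles; "dq": joint speeds; "effort": joint torques, N m; "tool_pos": TCP position; "tool_rot": TCP orientation; "contact_force": force on the tool from outside, world axes, zero at the start; "wrist_torque": the same for the moment, N m; "opening": finger opening in m.
Only numpy, scipy, OpenCV 4.12 (cv2) and the standard library are available. Lean on these libraries where they do the work, as an engineer would, in place of code of your own. Each camera call takes 0.05 s, during which the arm holds its last target.

## Task

The washed heat-sink bars are being stacked crosswise on the green mat so that air can dry them on all sides. First slide the middle-layer bar that juts out back in, without lifting it, until its ends are flush with its neighbour's; then lay the two bars from the black tray, fins up, as the next crosswise layer, one straight above each bottom bar, so that the tower is square. Set the bars down, do not drop them, do not shove the bottom bars out of place, and leave the other things on the bench where they are.

Things in the scene. Friction and masses are not known exactly. Their poses are not given: they have to be found in the camera images.
- mat: Fixed green antistatic mat, 220 x 220 x 3 mm, flat on the bench; the tower stands in its middle. Origin: centre of its underside. Its x axis runs along the bottom bars, its y axis along the middle bars.
- tray: Fixed shallow black tray, 250 x 230 mm, floor 3 mm thick, rim 8 mm high above the bench; the two loose bars lie in it side by side, roughly along its x, at least 95 mm between their centres. Origin: centre of its underside.
- base_bar_1: Bare aluminium heat-sink bar like all six, 150 x 40 x 20 mm (x lengthwise, z up), flat underside, fins up, gripped by its outer fins; about 170 g. Origin: centre of its underside. Bottom bar, on the mat (underside 3 mm above the bench), along the mat's x. The two bottom bars are 110 mm apart between centres; its y points to base_bar_2.
- base_bar_2: Bare aluminium heat-sink bar like all six, 150 x 40 x 20 mm (x lengthwise, z up), flat underside, fins up, gripped by its outer fins; about 170 g. Origin: centre of its underside. The other bottom bar, on the mat's +y side, parallel to base_bar_1.
- mid_bar_1: Bare aluminium heat-sink bar like all six, 150 x 40 x 20 mm (x lengthwise, z up), flat underside, fins up, gripped by its outer fins; about 170 g. Origin: centre of its underside. Middle bar, crosswise on the bottom bars (underside 23 mm up), 110 mm from its twin. One of the two (it varies) juts 20 to 32 mm past base_bar_2's outer face, to the mat's +y, its own +x; the other's ends are flush. Held by friction only, 1 to 2 N slides it.
- mid_bar_2: Bare aluminium heat-sink bar like all six, 150 x 40 x 20 mm (x lengthwise, z up), flat underside, fins up, gripped by its outer fins; about 170 g. Origin: centre of its underside. The other middle bar, on the same terms as mid_bar_1; either may be the one that juts.
- loose_bar_1: Bare aluminium heat-sink bar like all six, 150 x 40 x 20 mm (x lengthwise, z up), flat underside, fins up, gripped by its outer fins; about 170 g. Origin: centre of its underside. Loose bar on the tray's floor (underside 3 mm up). Either loose bar may go on either side of the top layer, whose undersides end 43 mm above the bench.
- loose_bar_2: Bare aluminium heat-sink bar like all six, 150 x 40 x 20 mm (x lengthwise, z up), flat underside, fins up, gripped by its outer fins; about 170 g. Origin: centre of its underside. The other loose bar in the tray.
- circuit_board: bystander: loose purple circuit board with black and blue components, 100 x 70 mm, about 23 mm high overall. Origin at the centre of its underside.
- solder_reel: bystander: loose red reel of solder wire standing on its flange, 60 mm diameter, 48 mm high. Origin at the centre of its underside.
- side_cutters: bystander: loose side cutters with yellow handles lying flat, 150 mm long, 16 mm high. Origin at the pivot, on the bench; jaws to +x.

How it is judged:
By the outcome, as a careful person would: the job done as asked, in the order asked, and still so for the second after the job is handed in, with the robot touching nothing.
It also fails if it takes over 61 s, if anything falls off the work surface, if the arm or the gripper's body presses on something with over 40 N, if the wrist force passes 120 N, or if a joint passes its speed limit or range.

## Working session

There is one attempt and no reset: what is moved stays moved. The work goes in short steps, Python scripts to look and compute and a shell command to move; the robot and the scene stay as the last step left them, time stands still between calls to the robot, and variables do not carry over. Pictures are saved under pics/ and viewed, and the job is handed in when it is done.

```bash
ls; mkdir -p pics; python3 - <<'E'
from station import *
import cv2,numpy as np
o=get_obs();print(o); print(grasp_offset)
for n in("scene","top"):
    im,d=get_image(n);m=camera_model(n);print(m)
    cv2.imwrite(f"pics/{n}0.png",im[:,:,::-1]);np.save(f"pics/{n}0.npy",d);np.save(f"pics/{n}0im.npy",im)
E
```

```text
pics
{'t': 0.0, 'q': array([-1.29101792e+00,  5.33676225e-02,  1.61435027e+00,  6.50736884e-06,
        1.47600864e+00, -1.19009522e-01]), 'dq': array([ 0.00023696, -0.0008356 , -0.00023024, -0.00025609,  0.00123358,
        0.00091918]), 'effort': array([ 3.26928875e-04, -3.93688273e+01, -3.70173562e+01,  1.18792195e-05,
        7.08751773e-03,  1.35778237e-05]), 'tool_pos': array([ 0.24248191, -0.57525096,  0.19132284]), 'tool_rot': array([ 2.00305344,  0.40698279, -2.00339042]), 'contact_force': array([-0.24337668,  0.42183315,  0.71431777]), 'wrist_torque': array([ 0.0061104 , -0.01164952, -0.02845998]), 'opening': 0.08543690651297844}
0.0187
{'fx': 381.5313013214449, 'fy': 381.5313013214449, 'cx': 319.5111122119034, 'cy': 197.8300308109495, 'xyz': array([ 1.48980562, -0.20430864,  0.96439198]), 'attitude': array([-1.92702036, -1.51416312,  0.64676135])}
{'fx': 388.14782432511936, 'fy': 388.14782432511936, 'cx': 317.05934494865585, 'cy': 195.89655400620907, 'xyz': array([ 0.35108931, -0.00165032,  1.20419096]), 'attitude': array([-2.12691341,  2.12302264, -0.23172753])}
```

View pics/scene0.png

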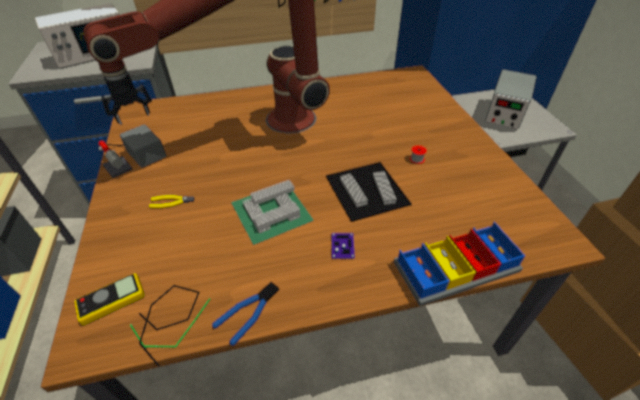

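View pics/top0.png

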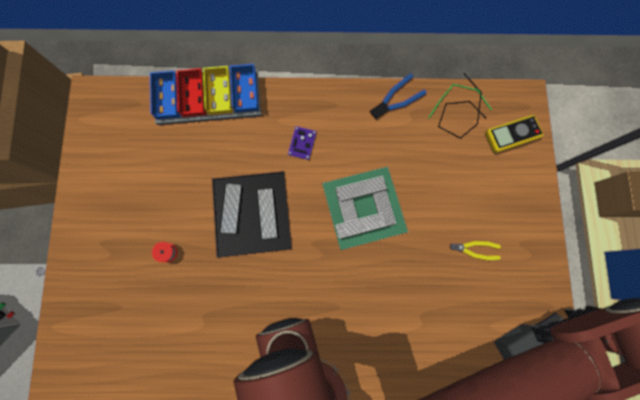

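The top view shows the tower on the green mat at about (365,207). The tray is at (252,214), with loose bars at (231,209) and (267,213). Among the middle bars, the lower one (361,222) appears to jut to the left. I'll enlarge the view and measure.

```bash
cat > h.py <<'E'
import numpy as np,cv2
from scipy.spatial.transform import Rotation as R
from station import *
def K(n):
    m=camera_model(n); return m,R.from_rotvec(m['attitude']).as_matrix(),np.array(m['xyz'])
def ray(n,uv,z):
    m,Rm,c=K(n); uv=np.atleast_2d(uv).astype(float)
    d=np.c_[(uv[:,0]-m['cx'])/m['fx'],(uv[:,1]-m['cy'])/m['fy'],np.ones(len(uv))]@Rm.T
    s=(z-c[2])/d[:,2]; return c+d*s[:,None]
def proj(n,P):
    m,Rm,c=K(n); p=(np.atleast_2d(P)-c)@Rm
    return np.c_[p[:,0]/p[:,2]*m['fx']+m['cx'],p[:,1]/p[:,2]*m['fy']+m['cy']]
def cloud(n,d):
    m,Rm,c=K(n); v,u=np.mgrid[:d.shape[0],:d.shape[1]]
    p=np.stack([(u-m['cx'])/m['fx']*d,(v-m['cy'])/m['fy']*d,d],-1)
    return p@Rm.T+c
def snap(tag,names=("scene","top")):
    for n in names:
        im,d=get_image(n); cv2.imwrite(f"pics/{n}{tag}.png",im[:,:,::-1]);np.save(f"pics/{n}{tag}.npy",d);np.save(f"pics/{n}{tag}im.npy",im)
E
python3 - <<'E'
from h import *
im=np.load("pics/top0im.npy");d=np.load("pics/top0.npy")
c=im[160:260,200:420]
cv2.imwrite("pics/c1.png",cv2.resize(c[:,:,::-1],None,fx=3.6,fy=3.6,interpolation=cv2.INTER_CUBIC))
P=cloud("top",d)
# height map
h=np.clip(P[160:260,200:420,2]*4000,0,255).astype(np.uint8)
cv2.imwrite("pics/c2.png",cv2.resize(h,None,fx=3.6,fy=3.6,interpolation=cv2.INTER_NEAREST))
for uv in [(361,222),(385,185),(345,207),(384,207),(366,207),(231,209),(267,213),(250,200),(350,260)]: print(uv,P[uv[1],uv[0]].round(4))
im=np.load("pics/scene0im.npy")
cv2.imwrite("pics/c3.png",cv2.resize(im[140:260,220:420,::-1],None,fx=4,fy=4,interpolation=cv2.INTER_CUBIC))
E
```

```text
(361, 222) [ 0.5071 -0.1575  0.0302]
(385, 185) [ 0.6207 -0.2328  0.041 ]
(345, 207) [ 0.557  -0.1112  0.0089]
(384, 207) [ 0.5569 -0.233   0.0119]
(366, 207) [ 0.558  -0.1777  0.0046]
(231, 209) [0.5503 0.2447 0.0045]
(267, 213) [0.5372 0.1317 0.0095]
(250, 200) [0.5796 0.1869 0.0021]
(350, 260) [ 3.936e-01 -1.250e-01  3.000e-04]
```

View pics/c1.png

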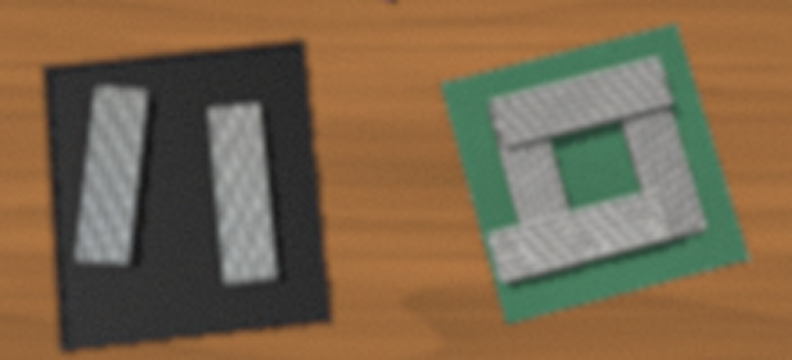

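View pics/c2.png

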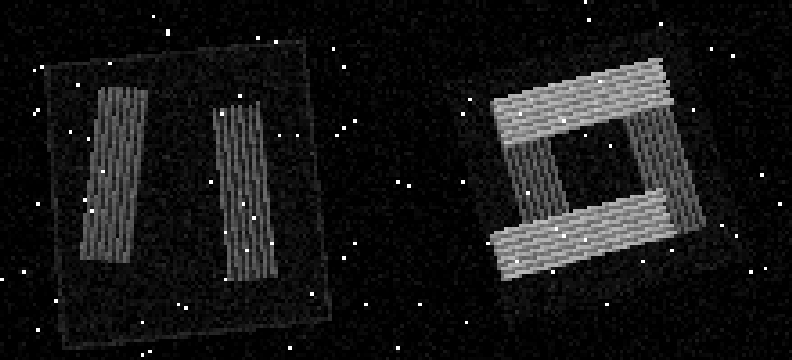

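View pics/c3.png

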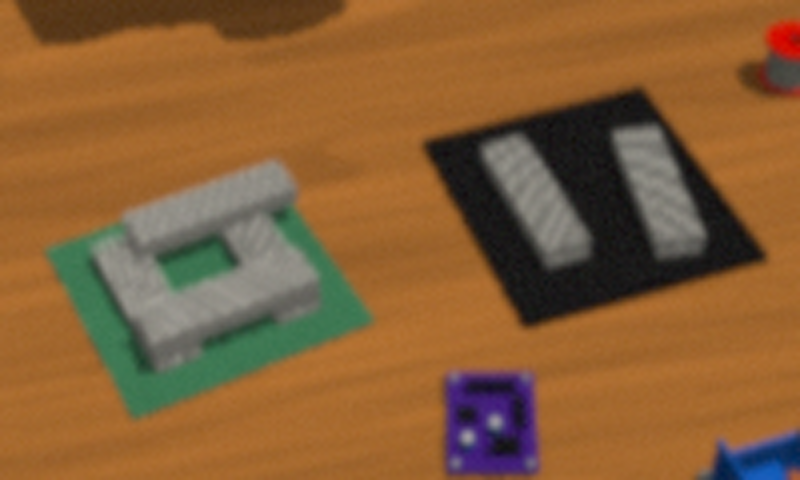

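The lower middle bar, nearer the robot (crop centre (585,238)), juts left past the left base bar, which is mat +y. The upper one looks flush. Next I'll measure the poses in world coordinates from both cameras.

```bash
cat >> h.py <<'E'
def fitrect(xy):
    # min-area rectangle of metric points -> centre, lengths, yaw of long axis (deg)
    (cx,cy),(w,h),a=cv2.minAreaRect((np.asarray(xy)*1000).astype(np.float32))
    if w<h: w,h,a=h,w,a+90
    a=(a+90)%180-90
    return np.array([cx,cy]).round(1),np.array([w,h]).round(1),round(a,2)
def line_edges(xy,a):
    # extents along long axis/width as mean of sliced extremes (sub-pixel): centre & size
    t=np.deg2rad(a); u=np.array([np.cos(t),np.sin(t)]); v=np.array([-u[1],u[0]])
    xy=np.asarray(xy)*1000; s=xy@u; w=xy@v
    out=[]
    for p,q in((s,w),(w,s)):
        lo,hi=np.percentile(q,[8,92]); bins=np.linspace(lo,hi,9 if p is s else 25)
        k=np.digitize(q,bins)
        mn=[p[k==i].min() for i in range(1,len(bins)) if (k==i).sum()>3]; mx=[p[k==i].max() for i in range(1,len(bins)) if (k==i).sum()>3]
        out.append((np.median(mn),np.median(mx)))
    c=u*np.mean(out[0])+v*np.mean(out[1])
    return c.round(1),np.array([np.ptp(o) for o in out]).round(1),(np.array(out)).round(1)
def comps(n,tag,z0,z1,ztop,roi,minA=60):
    d=np.load(f"pics/{n}{tag}.npy"); im=np.load(f"pics/{n}{tag}im.npy")
    P=cloud(n,cv2.medianBlur(d,3))
    x0,x1,y0,y1=roi
    m=((P[...,2]>z0)&(P[...,2]<z1)&(P[...,0]>x0)&(P[...,0]<x1)&(P[...,1]>y0)&(P[...,1]<y1)).astype(np.uint8)
    m=cv2.morphologyEx(m,cv2.MORPH_CLOSE,np.ones((3,3),np.uint8))
    k,lab,st,_=cv2.connectedComponentsWithStats(m,connectivity=4)
    res=[]
    for i in range(1,k):
        if st[i,4]<minA: continue
        v,u=np.nonzero(lab==i); res.append((st[i,4],ray(n,np.c_[u,v],ztop)[:,:2]))
    return res
def colmask(n,tag,kind):
    im=np.load(f"pics/{n}{tag}im.npy"); hsv=cv2.cvtColor(im,cv2.COLOR_RGB2HSV)
    if kind=="green": return cv2.inRange(hsv,(60,80,40),(90,255,255))
    if kind=="black": return cv2.inRange(hsv,(0,0,0),(180,255,75))
    if kind=="grey": return cv2.inRange(hsv,(0,0,85),(180,45,255))
E
python3 - <<'E'
from h import *
o=get_obs(); Rm=R.from_rotvec(o['tool_rot']).as_matrix(); print("tool y az",np.degrees(np.arctan2(Rm[1,1],Rm[0,1])), Rm.round(3).tolist())
R1=(0.4,0.72,-0.33,0.35)
for n in("top","scene"):
  for nm,a in(("mid",(0.030,0.06,0.043)),("loose",(0.008,0.03,0.023))):
    for A,xy in comps(n,"0",*a,R1):
        c,l,y=fitrect(xy); print(n,nm,A,c,l,y,"|",*line_edges(xy,y)[:2])
  roi=colmask(n,"0","green"); k,lab,st,_=cv2.connectedComponentsWithStats(roi); i=1+st[1:,4].argmax()
  v,u=np.nonzero(lab==i); print(n,"mat",fitrect(ray(n,np.c_[u,v],0.003)[:,:2]))
E
```

```text
tool y az -67.1513108524357 [[-0.001, 0.388, -0.922], [0.002, -0.922, -0.388], [-1.0, -0.002, -0.0]]
top mid 641 [ 612.1 -159. ] [149.4  42.2] -74.8 | [ 612.3 -159. ] [147.1  39.7]
top mid 631 [ 498.3 -156.3] [147.3  41.9] -75.16 | [ 498.7 -156.2] [144.5  37.3]
top loose 674 [551.6 240.8] [150.3  44.5] -4.2 | [551.7 240.1] [147.9  40.9]
top loose 466 [ 556.3 -228.6] [116.  50.] 13.51 | [ 556. -230.] [110.  41.]
top loose 639 [536.  129.2] [150.2  41. ] 6.87 | [535.8 129. ] [146.5  38.3]
top loose 311 [ 554.2 -117.6] [85.8 46.5] 10.68 | [ 546.9 -119.3] [67.1 37.6]
top mat (array([ 558.2, -172.3]), array([212.8, 212.7]), -75.0)
scene mid 445 [ 504.6 -151.8] [152.6  54. ] -75.16 | [ 504.  -152.5] [148.6  49.4]
scene mid 523 [ 617.7 -154.6] [152.8  52.3] -75.76 | [ 617.6 -154.4] [148.6  48.8]
scene loose 393 [558.2 243.8] [160.9  47.9] -4.05 | [558.8 243.4] [156.2  43.6]
scene loose 396 [542.7 132.2] [160.7  48.2] 6.86 | [543.  132.6] [155.8  43.9]
scene loose 573 [ 563.  -154.9] [183.3 162.8] -76.52 | [ 579.  -165.7] [151.1 123.5]
scene mat (array([ 562.6, -168.5]), array([212.4, 208.9]), -75.38)
```

```bash
python3 -m crank '[[[0.076,0.177,0,27.4],[0.076,0.177,0,27.4],[0.076,0.177,0,27.4],[0.076,0.177,0,27.4],[0.076,0.177,0,27.4]]]' 0 30
python3 -m crank '[[[0.076,0.177,0,27.4],[0.076,0.177,0,27.4],[0.076,0.177,0,27.4],[0.076,0.177,0,27.4],[0.076,0.177,0,27.4]]]'
python3 -m crank '[[[0.074,0.177,0,27.4],[0.074,0.177,0,27.4],[0.074,0.177,0,27.4],[0.074,0.177,0,27.4],[0.074,0.177,0,27.4]]]'
```

```text
t: 0.52
tool_pos: [0.3194, -0.3956, 0.1918]
tool_rot: [1.697, 0.802, -1.696]
contact_force: [0.3, -0.3, -0.4]
opening: 0.0252
t: 0.93
tool_pos: [0.3952, -0.2186, 0.1921]
tool_rot: [1.363, 1.103, -1.362]
contact_force: [0.1, 0.1, -0.3]
opening: -0.0
t: 1.35
tool_pos: [0.4691, -0.0415, 0.1923]
tool_rot: [1.01, 1.325, -1.008]
contact_force: [0.8, -0.4, 0.8]
opening: -0.0
```

```bash
python3 - <<'E'
from h import *
o=get_obs(); Rm=R.from_rotvec(o['tool_rot']).as_matrix(); print(o['t'],o['tool_pos'],o['contact_force'],"tool y az",np.degrees(np.arctan2(Rm[1,1],Rm[0,1])),o['q'])
E
```

```text
1.35 [ 0.46906844 -0.04147924  0.19225963] [ 0.79549485 -0.41349124  0.8456456 ] tool y az 15.402594576869117 [-2.47182237e-01 -3.30233298e-01  1.95904180e+00  1.10110321e-03
  1.51309540e+00 -5.16072047e-01]
```

```bash
python3 -m crank '[[[0,0,-0.16,-0.4],[0,0,-0.16,-0.4],[0,0,-0.16,-0.4],[0,0,-0.16,-0.4],[0,0,-0.16,-0.4]]]'
python3 - <<'E'
from h import *
snap("1")
im=np.load("pics/scene1im.npy")
cv2.imwrite("pics/c4.png",cv2.resize(im[140:240,220:380,::-1],None,fx=5,fy=5,interpolation=cv2.INTER_CUBIC))
im=np.load("pics/top1im.npy")
cv2.imwrite("pics/c5.png",cv2.resize(im[150:270,260:420,::-1],None,fx=5,fy=5,interpolation=cv2.INTER_CUBIC))
p=get_obs()['tool_pos'];print(p,proj("scene",p),proj("top",p))
E
```

```text
t: 1.77
tool_pos: [0.4613, -0.0429, 0.0241]
tool_rot: [1.015, 1.335, -1.026]
contact_force: [-1.4, 0.6, -0.7]
opening: 0.0001
[ 0.46746953 -0.04462821  0.03172828] [[300.44158343 181.11206334]] [[324.10396478 234.86402402]]
```

View pics/c4.png

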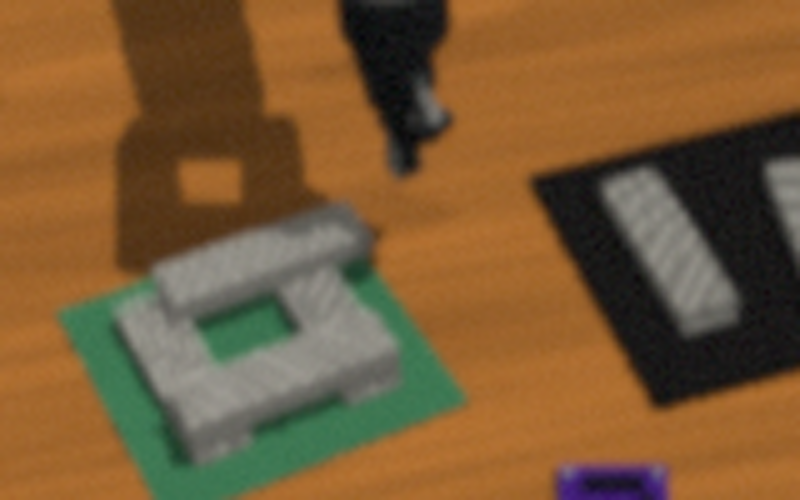

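View pics/c5.png

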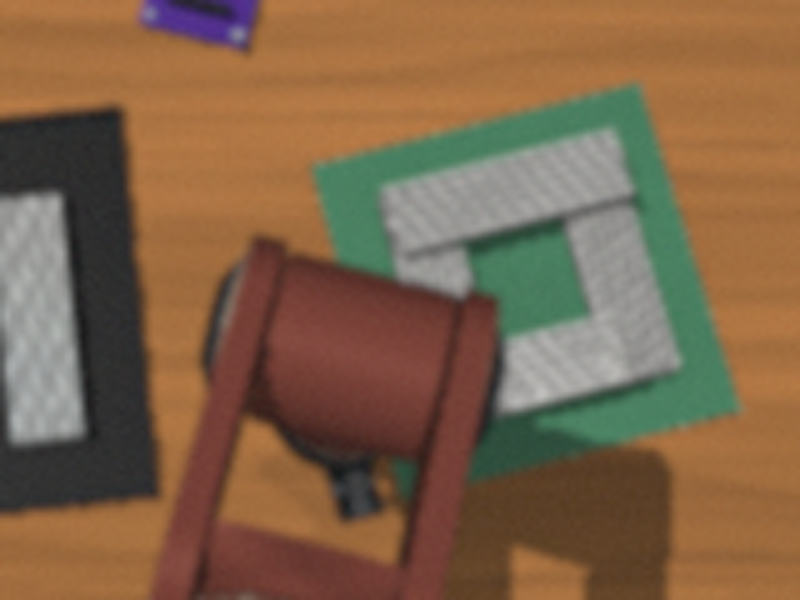

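```bash
python3 - <<'E'
from h import *
snap("2",("scene",))
im=np.load("pics/scene2im.npy")
c=cv2.resize(im[130:230,220:380,::-1],None,fx=5,fy=5,interpolation=cv2.INTER_CUBIC)
o=get_obs();p=o['tool_pos'];q=proj("scene",p)[0];print(o['t'],p,q)
cv2.circle(c,tuple(((q-[220,130]+.5)*5).astype(int).tolist()),4,(0,0,255),1)
cv2.imwrite("pics/c6.png",c)
d=np.load("pics/scene2.npy");P=cloud("scene",d)
print((P[150:190,294:308,2]*1000).astype(int)[::2])
E
```

```text
1.9167 [ 0.46963626 -0.04522341  0.03410543] [300.36704876 181.04192126]
[[198 202 202 202 200 202 200 200 201 197 197 196 177   0]
 [167 166 177 178 179 184 187 192 193 191 192 188 187  -1]
 [157 173 179 173 172 179 182 185 185 185 184 179 182  -2]
 [151 149 167 166 166 170 176 176 181 175 171 172 176   3]
 [140 143 149 155 152 156 164 165 164 169 167 174 169   3]
 [121 128 145 143 147 144 149 146 140 159 165 170 165 167]
 [  1 116 124 141 134 136 133 132 157 164 163 164 163 161]
 [  0   1 114 117 123 125 120 146 150 159 161 158 156 157]
 [  1  -2  -2 114 115 120 131 136 143 148 144 137 125 125]
 [ -1  -1   0  95  99 102 118 127 117 101  -1  -1  -1   2]
 [  2  -2   0  88  93  95  99  94  94  92  -1   0   0  -2]
 [  1  -2   4  76  86  83  86  84  78  81   1   2  -3   0]
 [  0  -1  -1   0   0  69  79  73   4   5   1   0   4  -3]
 [ -1  -1  -2   2  -1   0  -4  -4   0   0   3   0   0   0]
 [  2   2   0   1   2   0   2   3   0  -1   1  -2   4   3]
 [  0   0   0   0   3   2   0   0  -2   2   0   0   1  -2]
 [  0   1   1  -1   0   4   1   0   0   2   0   0   1  -1]
 [  2   0  -1   0   4   0  -1   3  -2   0   0  -1   0   1]
 [ -2  -3   3  -2  -1  -2   2  -1  -2   0   0   5  -1   2]
 [ -1   2   1   2   0   0   0   1  -1  -4   4   2  -1   0]]
```

View pics/c6.png

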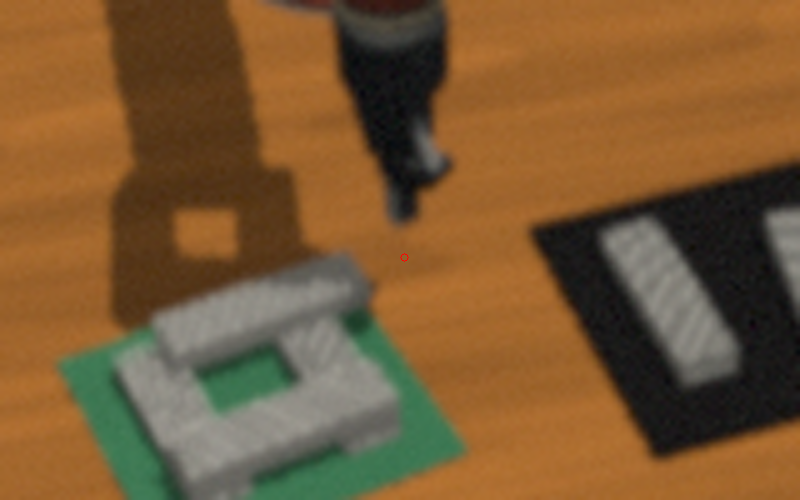

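```bash
python3 - <<'E'
from h import *
for n,(u0,v0) in(("scene",(300,172)),):
    snap("3")
    P=cloud(n,np.load(f"pics/{n}3.npy"))
    for v in range(166,178): print(v,P[v,299:303].round(3).tolist())
o=get_obs();print(o['t'],o['tool_pos'],o['q'])
P=cloud("top",np.load("pics/top3.npy"))
im=np.load("pics/top3im.npy")
cv2.imwrite("pics/c7.png",cv2.resize(im[200:300,280:380,::-1],None,fx=6,fy=6,interpolation=cv2.INTER_CUBIC))
print((P[236:262:2,316:346:2,2]*1000).astype(int))
E
```

```text
166 [[0.492, -0.05, 0.124], [0.502, -0.048, 0.132], [0.51, -0.046, 0.138], [0.517, -0.044, 0.143]]
167 [[0.495, -0.051, 0.123], [0.496, -0.047, 0.122], [0.507, -0.046, 0.131], [0.513, -0.043, 0.135]]
168 [[0.478, -0.048, 0.103], [0.497, -0.048, 0.119], [0.507, -0.046, 0.127], [0.481, -0.038, 0.104]]
169 [[0.474, -0.048, 0.095], [0.479, -0.045, 0.099], [0.481, -0.042, 0.1], [0.484, -0.039, 0.102]]
170 [[0.478, -0.049, 0.094], [0.486, -0.047, 0.1], [0.483, -0.043, 0.097], [0.482, -0.039, 0.096]]
171 [[0.478, -0.049, 0.09], [0.485, -0.047, 0.096], [0.485, -0.043, 0.094], [0.487, -0.04, 0.095]]
172 [[0.476, -0.049, 0.084], [0.483, -0.046, 0.089], [0.479, -0.042, 0.085], [0.48, -0.039, 0.085]]
173 [[0.476, -0.049, 0.079], [0.487, -0.047, 0.088], [0.484, -0.043, 0.085], [0.484, -0.04, 0.084]]
174 [[0.477, -0.05, 0.075], [0.475, -0.046, 0.073], [0.39, -0.029, -0.003], [0.396, -0.026, 0.002]]
175 [[0.398, -0.038, 0.001], [0.396, -0.034, -0.002], [0.4, -0.03, 0.001], [0.403, -0.027, 0.003]]
176 [[0.4, -0.038, -0.003], [0.403, -0.035, -0.0], [0.406, -0.032, 0.002], [0.407, -0.028, 0.002]]
177 
[... 580 characters left out ...]
1   -1   -2  148  170  175  162  158    0    5    2
   356]
 [  -5   -1    1    2    0    1  157  162  172  169  164    1    0    6
   371]
 [   0    1    1    2    1   -1  165  164  164  170  167   -2    1    3
   388]
 [   0    0   -2    0   -3    0  160  165  167  167  162   -1    1  341
   403]
 [   0    1    2   -1   -2    3   -3    1    0    0    0    0    2  357
   419]
 [  -2    2    2    5    0    0    2    0   -1   -1   -2    4    0  372
   426]
 [ 428  428  429    1    0    0   -1   -3   -4    0   -1   -1    0  387
   421]
 [ 431  431  430  428  429  430    0   -3   -2    6    0    3    2  403
   424]
 [ 435  438  431  433  430  430  431  427  426  430   -1    0  354  416
   427]]
```

View pics/c7.png

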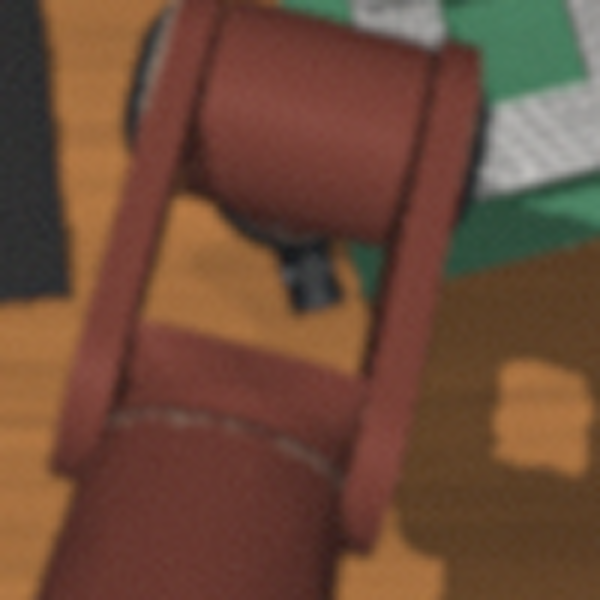

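```bash
python3 - <<'E'
from h import *
im=np.load("pics/scene0im.npy");d=np.load("pics/scene0.npy");P=cloud("scene",d)
p=np.array([ 0.24248191, -0.57525096,  0.19132284]);q=proj("scene",p)[0];print(q)
print(proj("scene",p+[0,0,.0187]),proj("scene",p+[0,0,.05]))
c=cv2.resize(im[60:160,70:190,::-1],None,fx=6,fy=6,interpolation=cv2.INTER_CUBIC)
cv2.circle(c,tuple(((q-[70,60]+.5)*6).astype(int).tolist()),4,(0,0,255),1)
cv2.imwrite("pics/c8.png",c)
for v in range(104,130,2): print(v,(P[v,100:158:3,2]*1000).astype(int))
o=get_obs();print(R.from_rotvec(o['tool_rot']).as_matrix().round(3))
E
```

```text
[138.87307148 130.95021557]
[[137.03156923 126.50068051]] [[133.86696789 118.85420353]]
104 [ -2 323 326 -12 -13 310 317 314 307 306   0   1  -1   2 280 286  -1   3
   2  -2]
106 [-20 -20 321 -25 -26 309 310   1  -2   0   0  -1  -2  -2  -2 277   3  -3
   2   0]
108 [-29 -35 311 313 296 303 304   2  -4  -2   2  -4   3   0  -1 273 269  -1
   4   0]
110 [-37 -45 307 302 294 298 295  -3  -3  -2   1  -1  -4  -2   0 261 262  -3
   0   0]
112 [-46 -53 300 298 292 288   0   0   2   2  -5  -1   0   0  -3   0 253   0
   0  -3]
114 [-60 -63 -63 293 286 287  -4  -3  -3   5   1  -1  -9   0  -5  -1 247   2
  -2   0]
116 [-71 -76 -73 -76 -79 276 277   0  -3   2   0  -1  -2  -1   1  -4  -1  -1
   0  -1]
118 [-81 -85 -90 -92 -90 268 268   0  -2  -1   1  -3  -2  -4   0   3   0   1
  -1  -2]
120 [ -92  -93  -98  -94 -102   -3  258    2   -3   -4    0    2   -6    2
    0    2   -1    0    0   -1]
122 [-109 -101 -108 -108    1    0  252  251   -1    1    0   -3    0   -2
   -1    3   -5   -5   -3   -1]
124 [-116 -118 -117 -122   -1    1   -1    1    2    1   -3   -1   -1    4
    2    4   -1    1    0    0]
126 [-128 -131 -130 -137   -2   -5   -4   -4   -3    0   -2   -2    4   91
   96   95   -2   -5   -1    0]
128 [-141 -138 -146 -144    0    0    0    0    0   -2   -1   94   96   92
   93   95   93    0    0   -2]
[[ 0.006  0.968  0.253]
 [-0.001  0.253 -0.968]
 [-1.     0.005  0.003]]
```

View pics/c8.png

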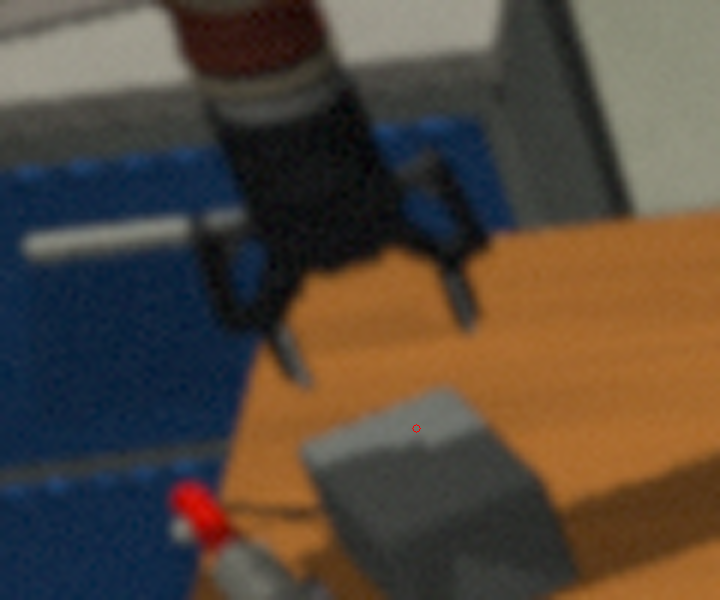

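The closed fingertip shows at scene pixel (300,174). The reported TCP projects to (300,181), and depth puts the tip at z≈0.07 instead of 0.036. The start picture shows the same gap, so the visible fingertips end about 36 mm above the reported TCP. I'll check this by lowering slowly over bare bench and watching the force.

```bash
python3 -m crank '[[[0,0,-0.008,0],[0,0,-0.016,0],[0,0,-0.024,0],[0,0,-0.024,0]]]'
python3 -m crank '[[[0,0,-0.003,0],[0,0,-0.006,0],[0,0,-0.008,0],[0,0,-0.008,0]]]'
python3 - <<'E'
from h import *
o=get_obs();print(o['t'],o['tool_pos'],o['contact_force'])
snap("4",("scene",))
P=cloud("scene",np.load("pics/scene4.npy"))
q=proj("scene",o['tool_pos'])[0];print(q)
for v in range(174,192): print(v,(P[v,296:306,2]*1000).astype(int))
E
```

```text
t: 2.35
tool_pos: [0.4672, -0.0446, 0.0067]
tool_rot: [1.018, 1.322, -1.02]
contact_force: [-1.2, 0.2, -0.3]
opening: 0.0
t: 2.68
tool_pos: [0.4683, -0.0449, 0.0001]
tool_rot: [1.019, 1.32, -1.019]
contact_force: [0.2, 0.8, 0.5]
opening: -0.0001
2.6833 [ 4.68320328e-01 -4.48594454e-02  9.20668371e-05] [0.2137702  0.7801687  0.52496944]
[300.83377877 187.6175265 ]
174 [  0  68  78  84  92  93 102 105  88  90]
175 [-3 63 70 71 90 89 96 70  1  2]
176 [ 0 52 65 67 71 70 64 67  1  2]
177 [-1 50 53 64 67 66 62 59 52  2]
178 [-1 -1 51 60 61 57 59 53 48  0]
179 [-5  5 47 51 50 56 50 53 46 -1]
180 [ 1 -2 42 46 50 52 48 35 -2  1]
181 [ 0  3 -1 40 38  3  1  0  0 -2]
182 [ 1  0  3 -1  1  0  0  0  1  0]
183 [-1  0 -4  2  2 -2  0  1  3  5]
184 [ 1 -3  3  2  2  0  0 -2  4  2]
185 [ 2  0  3 -1  2  4 -1  3  0  0]
186 [ 2 -1  0 -1  0  1 -1  0  0 -4]
187 [ 6 -1  2  0  3  0  0  1  1 -2]
188 [-1 -1  1 -3  4 -2  2  0 -1  1]
189 [-2 -1  1  3  1  1  0  1  0  0]
190 [ 0  2  0  0 -3  0  0 -4  0  0]
191 [ 3  0 -4 -2 -4 -1  0  0  0  0]
```

There was no contact at reported z=0, and the tip is still visible about 40 mm up. I'll touch the bench gently to calibrate the tip offset.

```bash
python3 -m crank '[[[0,0,-0.006,0],[0,0,-0.012,0],[0,0,-0.018,0],[0,0,-0.024,0],[0,0,-0.024,0]]]'
python3 -m crank '[[[0,0,-0.002,0],[0,0,-0.004,0],[0,0,-0.006,0],[0,0,-0.006,0]]]'
```

```text
t: 3.15
tool_pos: [0.4672, -0.0446, -0.0253]
tool_rot: [1.018, 1.322, -1.02]
contact_force: [0.6, 0.2, 0.3]
opening: -0.0004
t: 3.48
tool_pos: [0.4685, -0.0449, -0.0297]
tool_rot: [1.019, 1.32, -1.019]
contact_force: [-0.4, 0.1, -0.5]
opening: -0.0002
```

```bash
python3 -m crank '[[[0,0,0,0],[0,0,0,0]]]'; python3 - <<'E'
from h import *
o=get_obs();print(o['t'],o['tool_pos'],o['contact_force'])
snap("5",("scene",))
P=cloud("scene",np.load("pics/scene5.npy"))
im=np.load("pics/scene5im.npy")
cv2.imwrite("pics/c9.png",cv2.resize(im[140:220,260:340,::-1],None,fx=7,fy=7,interpolation=cv2.INTER_CUBIC))
for v in range(178,192): print(v,(P[v,296:308,2]*1000).astype(int))
E
```

```text
t: 3.65
tool_pos: [0.4689, -0.045, -0.0292]
tool_rot: [1.019, 1.319, -1.019]
contact_force: [0.5, 0.4, -0.8]
opening: -0.0002
3.65 [ 0.46886879 -0.04498545 -0.02921117] [ 0.4529872   0.39829354 -0.78481965]
178 [ 0  3 56 64 59 65 83 91 95 98 98 96]
179 [ 1 -1 54 57 58 71 77 85 91 97 84 81]
180 [-2  0 43 50 62 64 77 84 83 73 60 62]
181 [ 0  4 38 43 43 61 73 65 57 -4  0  0]
182 [ 0  3 33 37 36 55 34 38 38  0  1  2]
183 [-3  0 24 31 32 33 33 32 30  1 -1  0]
184 [ 3  4 22 29 27 31 29 27 26  1  2 -1]
185 [-1  0 15 24 20 28 25 20 21  1 -1  2]
186 [ 2 -1 -2 12 16 21 20 16  1  1  2  2]
187 [ 2  0  0  0 10  9  3  0 -3  0 -2 -2]
188 [-3  4  1  0 -2  1  1 -4  0  0  2  3]
189 [ 2 -1  4  1  0  3  0  2  1  5  0 -2]
190 [ 2  0  2  2 -2 -1  0 -4 -1  1  0  0]
191 [ 0 -2  0 -2  2  2  0  3 -2 -3  0  3]
```

View pics/c9.png

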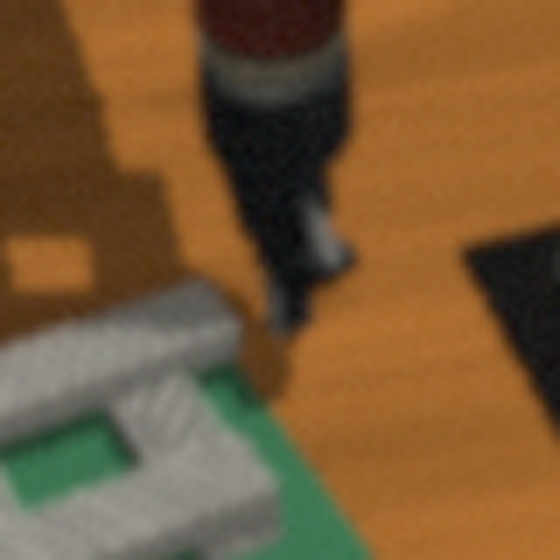

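The tip offset is about +37 mm, so true tip z is roughly reported z plus 0.037. I'll raise to push height (true tip about 0.031) and push slowly along mat −y, stopping short for a look.

```bash
python3 -m crank '[[[0,0,0.023,0],[0,0,0.023,0],[0.002,-0.008,0.023,0],[0.004,-0.016,0.023,0],[0.0062,-0.0232,0.023,0]]]'
python3 -m crank '[[[0.0013,-0.0048,0,0],[0.0026,-0.0097,0,0],[0.0039,-0.0145,0,0],[0.0052,-0.0193,0,0],[0.0062,-0.0232,0,0]]]'
python3 -m crank '[[[0.0005,-0.002,0,0],[0.001,-0.004,0,0],[0.001,-0.004,0,0],[0.001,-0.004,0,0]]]'
cat > look.py <<'E'
import sys
from h import *
tag=sys.argv[1]
snap(tag)
o=get_obs();print(o['t'],o['tool_pos'],o['contact_force'])
for n in("top","scene"):
    for A,xy in comps(n,tag,0.030,0.06,0.043,(0.4,0.72,-0.33,0.0)):
        c,l,y=fitrect(xy); print(n,"mid",A,c,l,y,"|",*line_edges(xy,y)[:2])
im=np.load(f"pics/scene{tag}im.npy")
a=cv2.resize(im[150:250,220:340,::-1],None,fx=5,fy=5,interpolation=cv2.INTER_CUBIC)
cv2.imwrite(f"pics/s{tag}c.png",a)
im=np.load(f"pics/top{tag}im.npy")
a=cv2.resize(im[150:260,310:430,::-1],None,fx=5,fy=5,interpolation=cv2.INTER_CUBIC)
cv2.imwrite(f"pics/t{tag}c.png",a)
E
python3 look.py 6
```

```text
t: 4.12
tool_pos: [0.4746, -0.0689, -0.0071]
tool_rot: [1.019, 1.32, -1.019]
contact_force: [-0.6, 0.6, 0.3]
opening: 0.0003
t: 4.53
tool_pos: [0.4809, -0.0918, -0.0068]
tool_rot: [1.019, 1.32, -1.019]
contact_force: [-1.4, 1.3, -0.1]
opening: 0.0002
t: 4.87
tool_pos: [0.4823, -0.0955, -0.0063]
tool_rot: [1.019, 1.319, -1.019]
contact_force: [-0.4, -0.4, 0.6]
opening: -0.0003
4.9667 [ 0.48224087 -0.0953352  -0.00624476] [-0.06246792  0.32614456 -0.67293227]
top mid 611 [ 611.3 -159.1] [149.8  44.5] -74.22 | [ 612.9 -162.3] [139.7  39.8]
top mid 166 [ 517.7 -230.3] [45.4 41.8] -76.2 | [ 518.2 -235.2] [32.7 33. ]
scene mid 489 [ 507.9 -166.2] [175.7  53.5] -75.45 | [ 508.3 -170.1] [164.2  49.5]
scene mid 517 [ 617.7 -154.5] [152.5  52. ] -75.48 | [ 617.4 -154.6] [149.   48.1]
```

View pics/s6c.png

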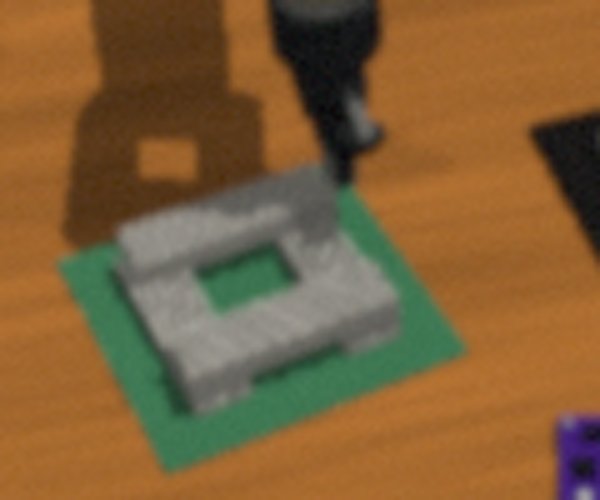

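View pics/t6c.png

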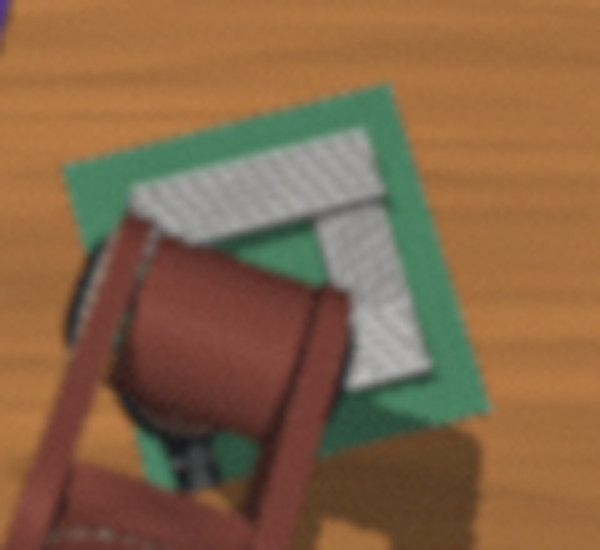

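The bar followed the push: its right end, top crop about (430,368), is now just short of the far bar's end line. I'll compare the −y ends directly.

```bash
cat > ends.py <<'E'
import sys
from h import *
tag=sys.argv[1]; A=np.deg2rad(15.0)
ux=np.array([np.cos(A),np.sin(A)]);uy=np.array([-ux[1],ux[0]])
for n in("top","scene"):
    d=np.load(f"pics/{n}{tag}.npy"); P=cloud(n,cv2.medianBlur(d,3))
    # bars by xm band
    xm=P[...,:2]@ux; ym=P[...,:2]@uy; off=.002 if n=="scene" else 0
    out=[]
    for xc in(.4405,.5505):
        xc+=off*2
        m=(abs(xm-xc)<.020)&(P[...,2]>.030)&(P[...,2]<.055)&(ym<-.19)&(ym>-.42)
        q=ray(n,np.argwhere(m)[:,::-1],.043)[:,:2]*1000; X=q@ux;Y=q@uy
        k=np.digitize(X,np.arange(X.min(),X.max(),3.))
        lo=[Y[k==i].min() for i in set(k) if (k==i).sum()>5]; hi=[Y[k==i].max() for i in set(k) if (k==i).sum()>5]
        out.append((np.mean(sorted(lo)[1:-1]),np.mean(sorted(hi)[1:-1])))
    print(tag,n,"near lo/hi",np.round(out[0],1),"far",np.round(out[1],1),"near-far",np.round(np.subtract(*out),1))
E
for t in 0 1 3 6; do [ -f pics/top$t.npy ] && python3 ends.py $t; done
python3 - <<'E'
# colour check: base bars' outer face etc.
from h import *
im=np.load("pics/top6im.npy")
cv2.imwrite("pics/c10.png",cv2.resize(im[170:232,368:402,::-1],None,fx=12,fy=9.5,interpolation=cv2.INTER_CUBIC))
E
```

```text
0 top near lo/hi [-351.7 -209.7] far [-384.5 -239.6] near-far [32.9 30. ]
0 scene near lo/hi [-349.4 -206.7] far [-381.7 -236.4] near-far [32.3 29.8]
1 top near lo/hi [-351.9 -279.3] far [-383.9 -239.8] near-far [ 32.  -39.5]
1 scene near lo/hi [-349.7 -206.8] far [-381.9 -237.6] near-far [32.2 30.8]
3 top near lo/hi [-351.7 -280.2] far [-384.3 -240.1] near-far [ 32.6 -40.1]
3 scene near lo/hi [-349.3 -207. ] far [-381.9 -236.4] near-far [32.7 29.4]
6 top near lo/hi [-376.7 -343.2] far [-384.5 -247.6] near-far [  7.9 -95.6]
6 scene near lo/hi [-375.4 -221.2] far [-381.7 -236.7] near-far [ 6.3 15.5]
```

View pics/c10.png

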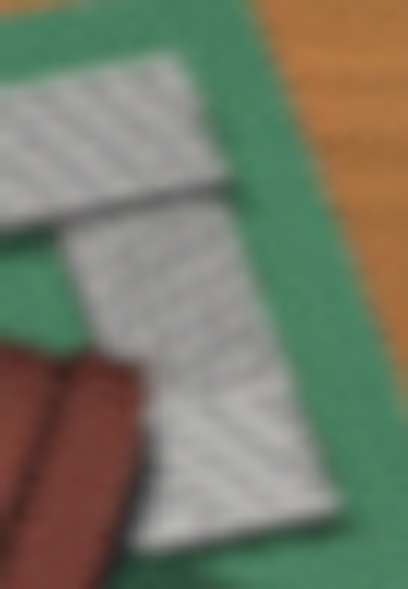

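```bash
python3 -m crank '[[[0.0004,-0.0015,0,0],[0.0008,-0.003,0,0],[0.0012,-0.0045,0,0],[0.0012,-0.0045,0,0],[0.0012,-0.0045,0,0]]]'
python3 -m crank '[[[0,0,0,0],[-0.005,0.02,0,0],[-0.013,0.049,0.03,0],[-0.022,0.08,0.06,0],[-0.032,0.12,0.07,0]]]'
python3 -m crank '[[[-0.01,0.04,0.01,0],[-0.02,0.08,0.01,0],[-0.02,0.08,0.01,0]]]'
python3 look.py 7; python3 ends.py 7
```

```text
t: 5.38
tool_pos: [0.4834, -0.1001, -0.0064]
tool_rot: [1.019, 1.319, -1.019]
contact_force: [-0.2, 0.1, 0.1]
opening: -0.0001
t: 5.8
tool_pos: [0.4543, 0.0165, 0.0665]
tool_rot: [1.022, 1.313, -1.018]
contact_force: [0.9, 0.8, 1.0]
opening: -0.0001
t: 6.05
tool_pos: [0.4309, 0.1023, 0.0736]
tool_rot: [1.016, 1.323, -1.011]
contact_force: [0.8, -0.6, 0.7]
opening: 0.0001
6.15 [0.43176505 0.09798667 0.07270815] [0.9346937  0.04294364 0.59293296]
top mid 641 [ 612.  -159.2] [149.   42.3] -75.0 | [ 611.9 -159.4] [145.1  40.3]
top mid 627 [ 506.  -186.1] [147.6  41.6] -75.81 | [ 506.  -186.5] [143.2  37.4]
scene mid 453 [ 512.  -181.1] [151.4  53.7] -75.33 | [ 511.7 -181.6] [148.2  49.6]
scene mid 523 [ 617.8 -154.7] [152.8  52. ] -74.95 | [ 617.5 -154.7] [149.4  48.5]
7 top near lo/hi [-381.9 -239.8] far [-384.2 -240.3] near-far [2.3 0.5]
7 scene near lo/hi [-378.8 -236.5] far [-382.6 -236. ] near-far [ 3.8 -0.6]
```

View pics/t7c.png

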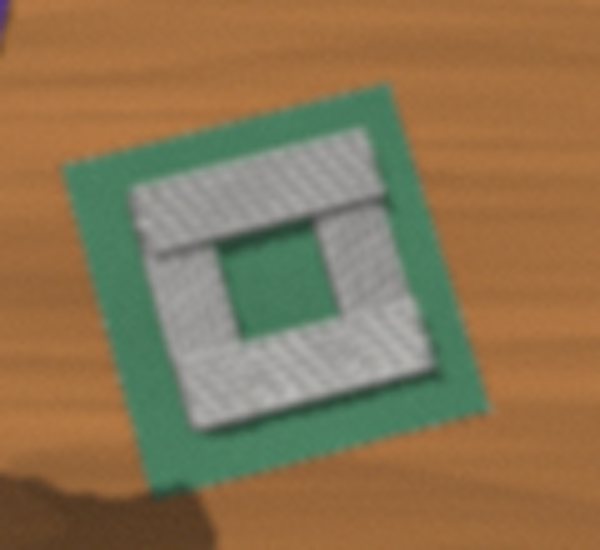

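The tower now looks nearly square. Its left corners at (133,185)/(205,432) and right ones at (383,195)/(437,372) line up with the mat edges. The remaining jut is about 1–1.5 mm, depending on the tower angle, so I'll pin that angle from the mat edges.

```bash
cat > mat.py <<'E'
import sys
from h import *
def matpose(n,tag):
    m=colmask(n,tag,"green")
    k,lab,st,_=cv2.connectedComponentsWithStats(m); i=1+st[1:,4].argmax()
    m=(lab==i).astype(np.uint8)
    cs,_=cv2.findContours(m,cv2.RETR_EXTERNAL,cv2.CHAIN_APPROX_NONE)
    xy=ray(n,max(cs,key=len)[:,0],.003)[:,:2]*1000
    c,l,y=fitrect(xy); t=np.deg2rad(y)
    for it in range(3):
        ux=np.array([np.cos(t),np.sin(t)]);uy=np.array([-ux[1],ux[0]])
        r=xy-c; a=r@ux;b=r@uy; S=[];off=[]
        for p,q,sg in((a,b,1),(a,b,-1),(b,a,1),(b,a,-1)):
            h=np.median(p[(abs(q)<85)&(p*sg>95)])
            s=(abs(q)<90)&(abs(p-h)<4)
            f=cv2.fitLine(np.c_[q[s],p[s]].astype(np.float32),cv2.DIST_HUBER,0,.01,.01).ravel()
            sl=f[1]/f[0]; off.append(f[3]-sl*f[2]); S.append(sl if p is b else -sl)
        c=c+ux*(off[0]+off[1])/2+uy*(off[2]+off[3])/2
        t+=np.mean(S)
    return c.round(2),round(np.degrees(t),2),np.degrees(S).round(2),np.round([off[0]-off[1],off[2]-off[3]],1)
if __name__=="__main__":
    for t in sys.argv[1:]:
        for n in("top","scene"): print(t,n,*matpose(n,t))
E
python3 mat.py 0 7
```

```text
return _methods._mean(a, axis=axis, dtype=dtype,
  ret = ret.dtype.type(ret / rcount)
Traceback (most recent call last):
  File "mat.py", line 23, in <module>
    for n in("top","scene"): print(t,n,*matpose(n,t))
                                        ~~~~~~~^^^^^
  File "mat.py", line 16, in matpose
    f=cv2.fitLine(np.c_[q[s],p[s]].astype(np.float32),cv2.DIST_HUBER,0,.01,.01).ravel()
      ~~~~~~~~~~~^^^^^^^^^^^^^^^^^^^^^^^^^^^^^^^^^^^^^^^^^^^^^^^^^^^^^^^^^^^^^^
cv2.error: OpenCV(4.12.0) /io/opencv/modules/imgproc/src/linefit.cpp:50: error: (-215:Assertion failed) count > 0 in function 'fitLine2D_wods'
```

```bash
sed -i 's/(p\*sg>95)/(p*sg>80)/' mat.py; python3 - <<'E'
from h import *
for t in "07":
  for n in("top","scene"):
    m=colmask(n,t,"green");k,lab,st,_=cv2.connectedComponentsWithStats(m);print(t,n,sorted(st[1:].tolist(),key=lambda s:-s[4])[:2])
E
for t in 0 7; do python3 mat.py $t 2>&1 | grep -v Warn| tail -3; done
```

```text
0 top [[324, 168, 83, 81, 1675], [354, 195, 23, 22, 366]]
0 scene [[233, 192, 79, 51, 960], [260, 200, 18, 12, 139]]
7 top [[324, 168, 83, 81, 1810], [354, 195, 23, 22, 366]]
7 scene [[233, 184, 79, 59, 992], [260, 199, 18, 13, 139]]
      ~~~~~~~~~~~^^^^^^^^^^^^^^^^^^^^^^^^^^^^^^^^^^^^^^^^^^^^^^^^^^^^^^^^^^^^^^
cv2.error: OpenCV(4.12.0) /io/opencv/modules/imgproc/src/linefit.cpp:50: error: (-215:Assertion failed) count > 0 in function 'fitLine2D_wods'

      ~~~~~~~~~~~^^^^^^^^^^^^^^^^^^^^^^^^^^^^^^^^^^^^^^^^^^^^^^^^^^^^^^^^^^^^^^
cv2.error: OpenCV(4.12.0) /io/opencv/modules/imgproc/src/linefit.cpp:50: error: (-215:Assertion failed) count > 0 in function 'fitLine2D_wods'
```

```bash
python3 - <<'E'
from h import *
n="top"
m=colmask(n,"7","green");k,lab,st,_=cv2.connectedComponentsWithStats(m);i=1+st[1:,4].argmax();m=(lab==i).astype(np.uint8)
cs,_=cv2.findContours(m,cv2.RETR_EXTERNAL,cv2.CHAIN_APPROX_NONE)
xy=ray(n,max(cs,key=len)[:,0],.003)[:,:2]*1000
print(len(xy),xy.min(0),xy.max(0),fitrect(xy/1000))
E
```

```text
254 [ 429.99078131 -301.03365378] [685.61689164 -45.89845716] (array([ 558.2, -172.3]), array([212.8, 212.6]), -75.0)
```

```bash
sed -i 's/fitrect(xy);/fitrect(xy\/1000);/' mat.py; python3 mat.py 0 7
```

```text
0 top [ 558.1  -172.38] -75.01 [-0.14  0.01 -0.05  0.17] [209.5 209.3]
0 scene [ 565.67 -168.85] -76.35 [ 1.07  0.87  1.48 -3.55] [207.3 197.9]
7 top [ 558.13 -172.32] -75.04 [-0.21 -0.01 -0.02  0.24] [209.4 209.2]
7 scene [ 436.22 -195.85] -27.15 [  3.41  -1.48   3.73 203.38] [200.7 463.3]
```

```bash
python3 -m crank '[[[0.01,-0.04,-0.02,0],[0.02,-0.08,-0.05,0],[0.03,-0.115,-0.08,0],[0.04,-0.155,-0.08,0],[0.045,-0.173,-0.08,0]]]'
python3 -m crank '[[[0.002,-0.007,0,0],[0.004,-0.014,0,0],[0.0055,-0.021,0,0],[0.0062,-0.024,0,0],[0.0066,-0.0255,0,0]]]'
python3 -m crank '[[[0.0002,-0.0008,0,0],[0.0005,-0.0018,0,0],[0.0007,-0.0027,0,0],[0.0007,-0.0027,0,0],[0.0007,-0.0027,0,0]]]'
```

```text
t: 6.57
tool_pos: [0.4748, -0.0794, -0.0105]
tool_rot: [1.019, 1.323, -1.023]
contact_force: [-0.1, 0.8, 0.7]
opening: -0.0002
t: 6.98
tool_pos: [0.4836, -0.1015, -0.0072]
tool_rot: [1.019, 1.32, -1.019]
contact_force: [-0.4, 1.4, 0.2]
opening: -0.0001
t: 7.4
tool_pos: [0.4845, -0.104, -0.0073]
tool_rot: [1.019, 1.32, -1.018]
contact_force: [0.6, 1.4, -0.4]
opening: 0.0002
```

```bash
python3 -m crank '[[[0,0,0,0],[-0.005,0.02,0,0],[-0.012,0.045,0.02,0],[-0.02,0.075,0.04,0],[-0.028,0.105,0.06,0]]]'
python3 -m crank '[[[-0.008,0.03,0.02,0],[-0.016,0.06,0.04,0],[-0.024,0.09,0.06,0],[-0.024,0.09,0.06,0]]]'
python3 look.py 8; python3 ends.py 8
```

```text
t: 7.82
tool_pos: [0.4557, 0.0013, 0.053]
tool_rot: [1.019, 1.319, -1.02]
contact_force: [1.0, 0.3, -0.6]
opening: 0.0
t: 8.15
tool_pos: [0.4342, 0.0945, 0.1175]
tool_rot: [1.02, 1.316, -1.009]
contact_force: [0.8, -0.1, 0.0]
opening: -0.0002
8.25 [0.43306254 0.09124545 0.11372386] [-0.49111451  1.18240649 -0.36227182]
top mid 645 [ 612.  -159.4] [150.2  41.8] -75.45 | [ 612.  -159.2] [147.4  40.1]
top mid 627 [ 507.2 -189.9] [149.   40.7] -75.45 | [ 507.8 -190.1] [145.2  37.2]
scene mid 460 [ 513.7 -185. ] [151.6  54.1] -75.47 | [ 513.3 -185.9] [147.7  49.9]
scene mid 521 [ 618.2 -154.6] [152.8  52.6] -75.08 | [ 617.5 -154.5] [149.   48.8]
8 top near lo/hi [-386.9 -243.3] far [-385.1 -239.6] near-far [-1.8 -3.6]
8 scene near lo/hi [-384.  -240.8] far [-382.  -236.4] near-far [-2.  -4.4]
```

View pics/t8c.png

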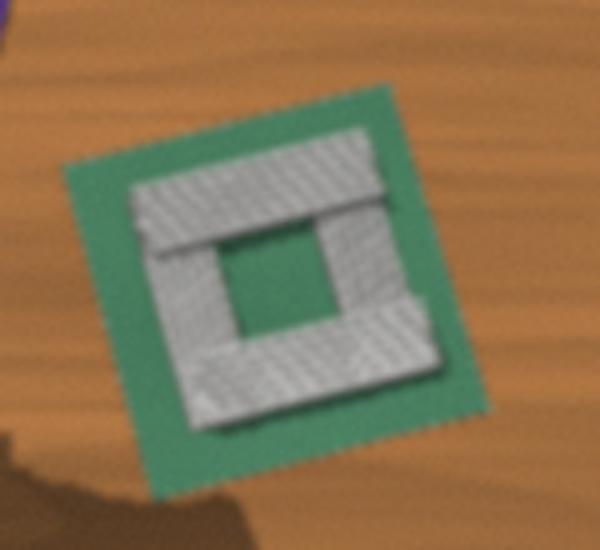

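View pics/s8c.png

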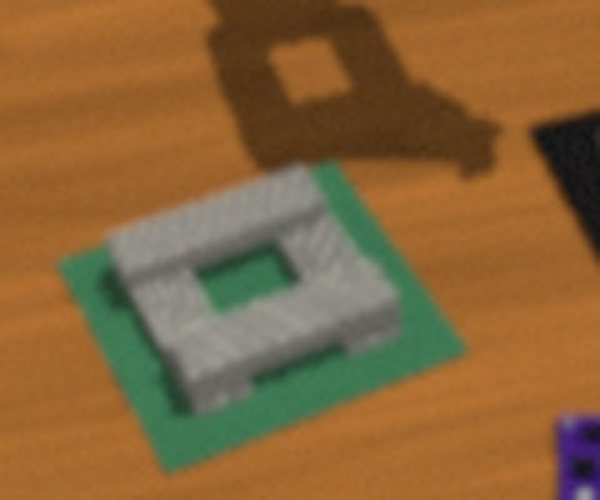

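The last push overshot. My retreat row exceeded the per-row limit, so the return landed about 3 mm too deep, and both views now agree on a jut of about −2.9 mm. I'll mend it with a gentle push from the other (−y) end.

```bash
python3 -m crank '[[[0.008,-0.03,0,0],[0.016,-0.06,0,0],[0.024,-0.09,0,0],[0.032,-0.12,0,0],[0.04,-0.15,0,0]]]'
python3 -m crank '[[[0.009,-0.035,0,0],[0.018,-0.07,0,0],[0.027,-0.105,0,0],[0.036,-0.14,0,0],[0.045,-0.17,0,0]]]'
python3 -m crank '[[[0.008,-0.03,0,0],[0.016,-0.06,0,0],[0.022,-0.082,0,0],[0.022,-0.082,0,0],[0.022,-0.082,0,0]]]'
```

```text
t: 8.67
tool_pos: [0.4716, -0.0621, 0.111]
tool_rot: [1.019, 1.321, -1.022]
contact_force: [0.8, 0.9, 0.0]
opening: 0.0001
t: 9.08
tool_pos: [0.516, -0.233, 0.1106]
tool_rot: [1.021, 1.321, -1.023]
contact_force: [-0.3, 0.6, 0.2]
opening: -0.0001
t: 9.5
tool_pos: [0.5379, -0.3131, 0.1106]
tool_rot: [1.022, 1.321, -1.022]
contact_force: [1.0, 0.1, -0.7]
opening: -0.0001
```

```bash
python3 -m crank '[[[0.001,0,-0.035,0],[0.002,0,-0.07,0],[0.0025,0.0007,-0.1,0],[0.0025,0.0007,-0.117,0],[0.0025,0.0007,-0.117,0]]]'
python3 -m crank '[[[0,0,0,0],[-0.002,0.007,0,0],[-0.004,0.015,0,0],[-0.006,0.0225,0,0],[-0.006,0.0225,0,0]]]'
python3 -m crank '[[[0,0,0,0],[0,0,0,0]]]'
python3 look.py 9; python3 ends.py 9
```

```text
t: 9.92
tool_pos: [0.537, -0.3069, -0.011]
tool_rot: [1.02, 1.332, -1.021]
contact_force: [-0.5, 0.8, 0.3]
opening: -0.0003
t: 10.33
tool_pos: [0.5362, -0.2868, -0.0031]
tool_rot: [1.018, 1.319, -1.017]
contact_force: [0.8, 0.7, 1.0]
opening: 0.0001
t: 10.5
tool_pos: [0.5363, -0.2883, -0.0036]
tool_rot: [1.018, 1.318, -1.018]
contact_force: [-0.1, -0.5, -0.1]
opening: -0.0001
10.6 [ 0.53615974 -0.28842513 -0.00400124] [ 0.59348698 -0.28794419  0.27933796]
top mid 650 [ 611.6 -158.9] [149.6  42.3] -75.45 | [ 611.9 -159.1] [147.6  40.2]
top mid 538 [ 506.  -186.7] [142.5  41.8] -75.81 | [ 504.7 -179.8] [121.  38.]
scene mid 461 [ 513.2 -186.4] [154.1  54.2] -75.46 | [ 513.2 -186.2] [148.3  49.5]
scene mid 525 [ 618.  -154.3] [152.1  52.5] -75.08 | [ 617.7 -154.5] [149.  49.]
9 top near lo/hi [-363.5 -244.1] far [-384.6 -239.7] near-far [21.1 -4.4]
9 scene near lo/hi [-393.7 -240.2] far [-382.1 -236.4] near-far [-11.5  -3.8]
```

View pics/s9c.png

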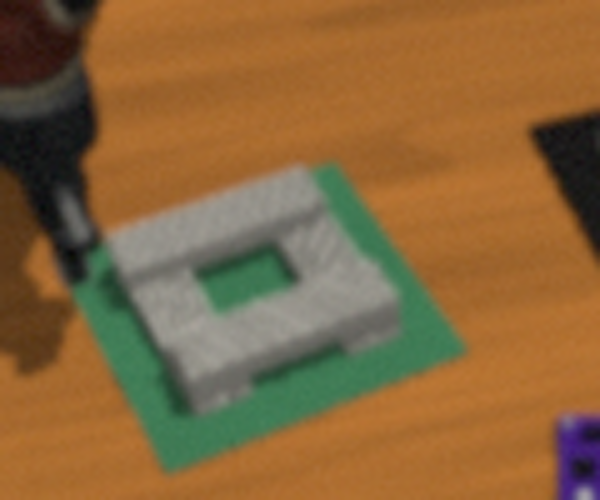

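```bash
python3 -m crank '[[[-0.0013,0.004,0,0],[-0.0026,0.008,0,0],[-0.0036,0.0116,0,0],[-0.0036,0.0116,0,0],[-0.0036,0.0116,0,0]]]'
python3 - <<'E'
from h import *
o=get_obs();uy=np.array([-.2588,.9659]);print(o['tool_pos'][:2]@uy,o['tool_pos'][:2]@[.9659,.2588])
E
python3 look.py 10; python3 ends.py 10
```

```text
t: 11.02
tool_pos: [0.5322, -0.2763, -0.0045]
tool_rot: [1.019, 1.32, -1.019]
contact_force: [-0.2, 1.1, 0.1]
opening: -0.0003
-0.40456195750434903 0.44253408484143353
11.1167 [ 0.53235015 -0.2765876  -0.00435575] [-0.00338473  0.33334583  0.24700333]
top mid 648 [ 611.5 -158.9] [149.8  43.1] -74.95 | [ 611.9 -158.9] [146.6  40.4]
top mid 472 [ 504.3 -180.8] [129.8  41.7] -75.31 | [ 502.7 -172.9] [109.9  35.6]
scene mid 488 [ 516.4 -198.4] [178.8  53.9] -75.46 | [ 516.5 -198.2] [173.1  49.9]
scene mid 524 [ 618.2 -154.3] [152.6  53.4] -75.79 | [ 617.5 -154.6] [149.   48.6]
10 top near lo/hi [-350.9 -243.6] far [-384.1 -239.9] near-far [33.2 -3.8]
10 scene near lo/hi [-397.9 -240.5] far [-381.7 -236.4] near-far [-16.2  -4.1]
```

View pics/s10c.png

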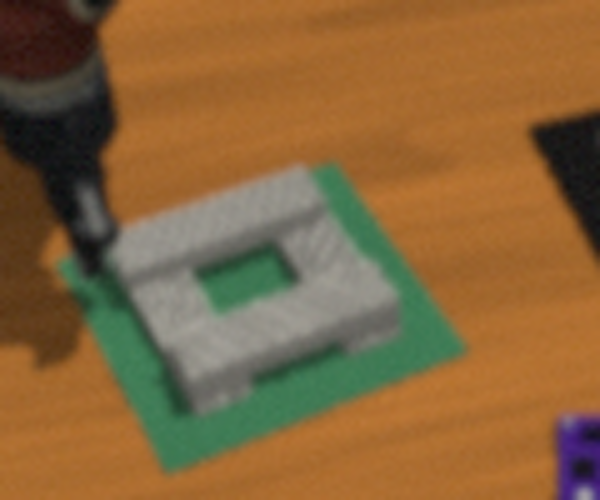

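```bash
python3 -m crank '[[[-0.0005,0.002,0,0],[-0.001,0.0039,0,0],[-0.001,0.0039,0,0],[-0.001,0.0039,0,0]]]'
python3 look.py 11 | head -1; python3 ends.py 11
python3 -m crank '[[[-0.0003,0.001,0,0],[-0.0005,0.0019,0,0],[-0.0005,0.0019,0,0],[-0.0005,0.0019,0,0]]]'
python3 look.py 12 | head -1; python3 ends.py 12
```

```text
t: 11.45
tool_pos: [0.5313, -0.2726, -0.0044]
tool_rot: [1.019, 1.319, -1.019]
contact_force: [-1.0, -0.8, 0.6]
opening: 0.0
11.55 [ 0.5313248  -0.27269503 -0.00436904] [ 0.15967951  0.21388355 -0.18278614]
11 top near lo/hi [-345.9 -242.9] far [-384.1 -240.2] near-far [38.2 -2.7]
11 scene near lo/hi [-398.3 -240.7] far [-381.8 -236. ] near-far [-16.5  -4.8]
t: 11.88
tool_pos: [0.5308, -0.2707, -0.0044]
tool_rot: [1.019, 1.319, -1.019]
contact_force: [-0.5, 0.2, -0.2]
opening: 0.0003
11.9833 [ 0.53085589 -0.27080877 -0.00434146] [0.21726397 1.15257801 0.02261611]
12 top near lo/hi [-344.2 -243.6] far [-384.6 -240.5] near-far [40.3 -3.1]
12 scene near lo/hi [-395.7 -240.4] far [-382.2 -236.9] near-far [-13.5  -3.6]
```

```bash
python3 -m crank '[[[-0.0003,0.001,0,0],[-0.0005,0.0019,0,0],[-0.0005,0.0019,0,0],[-0.0005,0.0019,0,0]]]'
python3 look.py 13 | head -1; python3 ends.py 13

```

```text
t: 12.32
tool_pos: [0.5304, -0.2689, -0.0043]
tool_rot: [1.019, 1.319, -1.019]
contact_force: [-0.0, -0.3, -0.1]
opening: -0.0002
12.4167 [ 0.53038259 -0.26888688 -0.00429723] [ 0.3368118  -0.64468452  0.10706633]
13 top near lo/hi [-342.6 -242.2] far [-384.6 -239.5] near-far [42.  -2.7]
13 scene near lo/hi [-391.3 -239.3] far [-382.3 -237.1] near-far [-8.9 -2.1]
```

```bash
python3 -m crank '[[[-0.0003,0.0008,0,0],[-0.0004,0.0015,0,0],[-0.0004,0.0015,0,0]]]'
python3 look.py 14 | head -1; python3 ends.py 14

```

```text
t: 12.67
tool_pos: [0.5299, -0.2674, -0.0043]
tool_rot: [1.019, 1.319, -1.019]
contact_force: [-0.5, -1.3, 0.2]
opening: 0.0
12.7667 [ 0.52995597 -0.26737828 -0.00430237] [-0.20205935  0.00645189 -0.20369473]
14 top near lo/hi [-340.5 -241.2] far [-384.4 -239.4] near-far [43.9 -1.8]
14 scene near lo/hi [-388.4 -237.9] far [-381.8 -236.2] near-far [-6.7 -1.7]
```

```bash
python3 -m crank '[[[0.001,-0.005,0,0],[0.005,-0.02,0,0],[0.011,-0.042,0.02,0],[0.011,-0.042,0.05,0],[0.011,-0.042,0.08,0]]]'
python3 -m crank '[[[0,0,0.03,7],[0,0.01,0.06,14],[0,0.04,0.06,21],[0,0.08,0.06,28],[0,0.115,0.06,35]]]' 0.68 30
python3 -m crank '[[[0,0.035,0,7],[0,0.07,0,14],[0,0.105,0,21],[0,0.14,0,28],[0,0.175,0,35]]]'
```

```text
t: 13.18
tool_pos: [0.5401, -0.3099, 0.0751]
tool_rot: [1.02, 1.322, -1.02]
contact_force: [1.1, 0.2, 0.6]
opening: -0.0003
t: 13.6
tool_pos: [0.5412, -0.1936, 0.1367]
tool_rot: [0.548, 1.499, -0.547]
contact_force: [1.1, 0.1, -1.0]
opening: 0.0577
t: 14.02
tool_pos: [0.5407, -0.0179, 0.1357]
tool_rot: [0.069, 1.57, -0.069]
contact_force: [0.6, -0.7, -1.2]
opening: 0.0579
```

```bash
python3 -m crank '[[[0,0.035,0,7],[0,0.07,0,12],[0,0.1,0,12],[0,0.1,0,12]]]'
python3 look.py 15; python3 ends.py 15; python3 - <<'E'
from h import *
o=get_obs(); Rm=R.from_rotvec(o['tool_rot']).as_matrix(); print("az",np.degrees(np.arctan2(Rm[1,1],Rm[0,1])),o['opening'])
E
```

```text
t: 14.35
tool_pos: [0.5405, 0.085, 0.1356]
tool_rot: [-0.093, 1.569, 0.097]
contact_force: [0.6, 0.4, -0.9]
opening: 0.0583
14.45 [0.54082501 0.08134056 0.135546  ] [ 0.53783258 -0.35484774 -0.82852742]
top mid 640 [ 612.2 -159.4] [148.6  42.2] -74.88 | [ 612.  -159.3] [145.8  40.1]
top mid 620 [ 506.3 -186.8] [149.  41.] -75.38 | [ 507.2 -186.7] [145.4  36.2]
scene mid 455 [ 512.6 -183.2] [151.8  53.6] -75.46 | [ 512.3 -183.1] [148.1  49.3]
scene mid 522 [ 617.8 -154.7] [152.8  51.8] -75.17 | [ 617.6 -154.4] [148.7  48.8]
15 top near lo/hi [-382.9 -239.4] far [-384.1 -240.3] near-far [1.1 0.9]
15 scene near lo/hi [-381.  -238.6] far [-381.8 -236.2] near-far [ 0.8 -2.4]
az 96.77606310107011 0.057940042341021805
```

Flush check: top reads +1.0 mm and scene −0.8 mm, so the ends are flush within about 1 mm. The two contact poses also give a robot-to-camera offset. Next I'll move over the nearer loose bar.

```bash
python3 -m crank '[[[-0.002,0.025,-0.02,0],[-0.0033,0.0513,-0.045,0],[-0.0033,0.0513,-0.08,0],[-0.0033,0.0513,-0.11,0],[-0.0033,0.0513,-0.11,0]]]'
python3 -m crank '[[[0,0,0,0],[0,0,0,0]]]'
python3 - <<'E'
from h import *
snap("16")
o=get_obs();print(o['tool_pos'])
im=np.load("pics/scene16im.npy")
cv2.imwrite("pics/c16.png",cv2.resize(im[130:230,320:420,::-1],None,fx=6,fy=6,interpolation=cv2.INTER_CUBIC))
P=cloud("scene",np.load("pics/scene16.npy"));print((P[150:200:2,340:382:2,2]*1000).astype(int))
E
```

```text
t: 14.87
tool_pos: [0.532, 0.1302, 0.0185]
tool_rot: [-0.091, 1.582, 0.09]
contact_force: [-2.7, -0.5, -0.7]
opening: 0.0585
t: 15.03
tool_pos: [0.5391, 0.1311, 0.0274]
tool_rot: [-0.09, 1.567, 0.09]
contact_force: [0.0, -0.4, 0.4]
opening: 0.058
[0.5400809  0.13144651 0.02861641]
[[  2  -2 200 208 213 214 220 222 219 219 219 214 214 202   2 177 174  -1
    2   1   0]
 [  0   0 190 202 207 207 212 213 213 212 214 210 203 182 175 175 173 172
    1   2 964]
 [  0   0 182 194 197 199 204 205 206 204 204 201 175 170 163 165 168 167
    2   1   0]
 [  3   0 178 182 182 182 176 194 197 194 171 166 167  -1 158 162 159   3
   -5  -6   0]
 [173 171 174 177 176 172 173 171 167 163 171 167 160   1 147 153 150   0
    1   0  -2]
 [168 166   0 171 167 164 168 170 157 155 163 156   0 127 130 145 144   1
   -3  -1   3]
 [165 160 140 140 157 161 163 161 148 148 964 148 146 122 126 136 135  -1
    4  10  10]
 [158   1 133 142 137 153 152 144   1   0  -1 139 138 124 124 127   5   7
   -3   4   2]
 [150  -2 131 139 145 144  -2  -2 964  -4   6 113 119 122 115 120   1   4
    5   1   5]
 [139 123 119 135
[... 707 characters left out ...]
5  24  23  23  22  24  20   1   3   2   4   6   7  -1   0   0
    5  22  20]
 [  1   3   4  19  16  12  15  25  24  21   4   5   3   5   8   1   1   4
    0  14  14]
 [  2   3   1   7  21  22  21  18  15  15   4   0   3   0   1   5   5   3
    4   8  26]
 [ -1   2   1   1  16  15  22  21  23  20  22   3   2   0   3   2   4   0
    2   4  20]
 [964   1   5   3   6  22  19  18  14  13  27  21   2   4   2   6   2   4
    7   8  12]
 [  3   3   5   4   5  11  21  22  24  22  19  17   1   3   3   6   2   0
    0   0   4]
 [  2   3   5   3   4   1  18  11  14  25  22  25  22   3   2   4   0   5
    2   4   3]
 [  4   2   3   5   3   0  12  23  22  18  20  13  15  24   5   3 964   4
    5   3   3]]
```

View pics/c16.png

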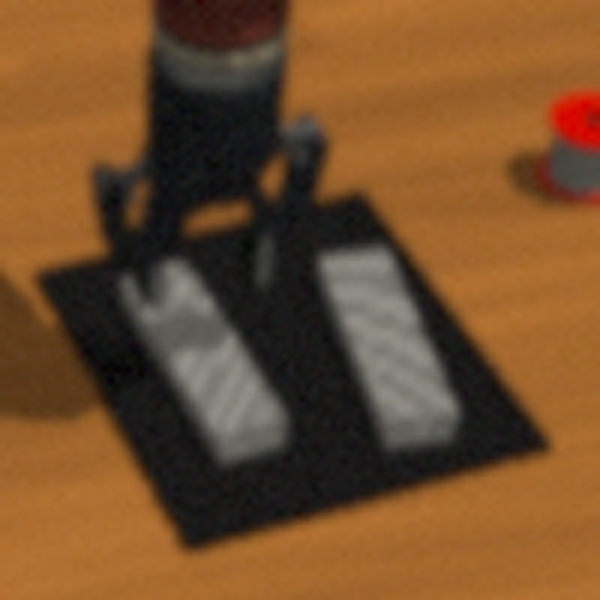

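The gripper is open over the left loose bar, with tips at crop (150,300) and (263,285) at z≈0.078. That matches the 37 mm offset plus the open-finger swing. I'll compute tip positions relative to the bar.

```bash
python3 - <<'E'
from h import *
P=cloud("scene",np.load("pics/scene16.npy"))
for v in range(172,183): print(v,"L",P[v,342:349].round(3)[:, :].tolist() if 0 else [tuple((P[v,u]*1000).astype(int)) for u in range(343,347)],"R",[tuple((P[v,u]*1000).astype(int)) for u in range(361,367)])
E
```

```text
172 L [(np.int64(548), np.int64(90), np.int64(114)), (np.int64(554), np.int64(92), np.int64(119)), (np.int64(553), np.int64(96), np.int64(117)), (np.int64(555), np.int64(99), np.int64(118))] R [(np.int64(532), np.int64(161), np.int64(86)), (np.int64(544), np.int64(160), np.int64(96)), (np.int64(550), np.int64(162), np.int64(101)), (np.int64(546), np.int64(167), np.int64(96)), (np.int64(537), np.int64(174), np.int64(87)), (np.int64(444), np.int64(215), np.int64(1))]
173 L [(np.int64(552), np.int64(89), np.int64(113)), (np.int64(555), np.int64(92), np.int64(115)), (np.int64(552), np.int64(96), np.int64(112)), (np.int64(557), np.int64(98), np.int64(115))] R [(np.int64(533), np.int64(161), np.int64(82)), (np.int64(541), np.int64(162), np.int64(88)), (np.int64(544), np.int64(164), np.int64(91)), (np.int64(545), np.int64(167), np.int64(91)), (np.int64(542), np.int64(173), np.int64(87)), (np.int64(450), np.int64(213), np.int64(1))]
174 L [(np.int64(549), np.int64(90), np.int64(106)), (np.int64(551), np.int64(93), np.int64(107)), (np.int64(551), np.int64(97), np.int64(106)), (np.int64(554), 
[... 3313 characters left out ...]
.int64(3)), (np.int64(490), np.int64(184), np.int64(1)), (np.int64(492), np.int64(188), np.int64(2)), (np.int64(498), np.int64(189), np.int64(7)), (np.int64(493), np.int64(195), np.int64(1)), (np.int64(494), np.int64(199), np.int64(1))]
182 L [(np.int64(495), np.int64(108), np.int64(18)), (np.int64(502), np.int64(110), np.int64(23)), (np.int64(489), np.int64(118), np.int64(10)), (np.int64(503), np.int64(117), np.int64(22))] R [(np.int64(493), np.int64(179), np.int64(0)), (np.int64(495), np.int64(182), np.int64(1)), (np.int64(499), np.int64(185), np.int64(4)), (np.int64(496), np.int64(190), np.int64(0)), (np.int64(503), np.int64(191), np.int64(6)), (np.int64(501), np.int64(196), np.int64(3))]
```

```bash
python3 -m crank '[[[-0.001,0.001,-0.02,0],[-0.0025,0.001,-0.04,0],[-0.0025,0.001,-0.05,0],[-0.0025,0.001,-0.055,0],[-0.0025,0.001,-0.055,0]]]'
python3 -m crank '[[[0,0,0,0],[0,0,0,0]]]'
```

```text
t: 15.55
tool_pos: [0.5351, 0.1327, -0.0295]
tool_rot: [-0.091, 1.569, 0.091]
contact_force: [-0.3, -0.4, 0.2]
opening: 0.0581
t: 15.72
tool_pos: [0.5365, 0.133, -0.0279]
tool_rot: [-0.091, 1.566, 0.091]
contact_force: [0.4, 1.0, 0.4]
opening: 0.0578
```

Now 5 mm lower, then close.

```bash
python3 -m crank '[[[0,0,-0.003,0],[0,0,-0.005,0],[0,0,-0.005,0]]]'
python3 -m crank '[[[0,0,0,0],[0,0,0,0],[0,0,0,0],[0,0,0,0],[0,0,0,0]]]' 0.3 40
python3 - <<'E'
from h import *
snap("17",("scene",))
im=np.load("pics/scene17im.npy")
cv2.imwrite("pics/c17.png",cv2.resize(im[130:230,320:420,::-1],None,fx=6,fy=6,interpolation=cv2.INTER_CUBIC))
o=get_obs();print(o['opening'],o['contact_force'],o['tool_pos'])
E
```

```text
t: 15.97
tool_pos: [0.5351, 0.1329, -0.0344]
tool_rot: [-0.091, 1.569, 0.091]
contact_force: [-0.0, -0.4, -0.6]
opening: 0.058
t: 16.38
tool_pos: [0.5354, 0.1329, -0.0341]
tool_rot: [-0.091, 1.568, 0.091]
contact_force: [0.2, 0.3, 1.7]
opening: 0.0387
0.03883159915232826 [-0.197477    0.64825597  0.88877623] [ 0.53541027  0.13294362 -0.03411159]
```

View pics/c17.png

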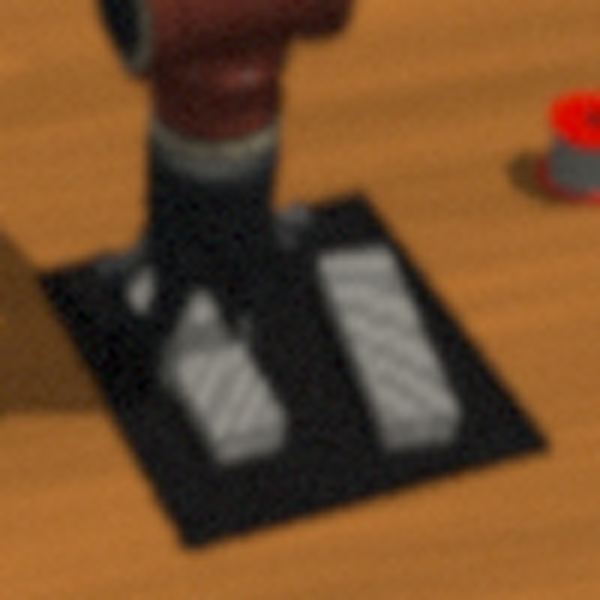

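The bar is gripped: the opening stopped at 38.8 mm, with the bar centred between the fingers. Now I'll lift and check.

```bash
python3 -m crank '[[[0,0,0.005,0],[0,0,0.02,0],[0,0,0.045,0],[0,0,0.075,0],[0,0,0.1,0]]]'
python3 -m crank '[[[0,-0.02,0,1],[0.001,-0.05,0,3],[0.003,-0.085,0,5],[0.005,-0.12,0,7],[0.008,-0.15,0,8.2]]]'
python3 -m crank '[[[0,-0.03,0,0],[0,-0.055,0,0],[0,-0.075,0,0],[0,-0.09,0,0],[0,-0.1,0,0]]]'
python3 -m crank '[[[0,0,0,0],[0,0,0,0],[0,0,0,0]]]'
python3 - <<'E'
from h import *
snap("18")
o=get_obs(); Rm=R.from_rotvec(o['tool_rot']).as_matrix(); print("az",np.degrees(np.arctan2(Rm[1,1],Rm[0,1])),o['opening'],o['tool_pos'],o['contact_force'])
im=np.load("pics/scene18im.npy")
cv2.imwrite("pics/c18.png",cv2.resize(im[130:250,220:340,::-1],None,fx=5,fy=5,interpolation=cv2.INTER_CUBIC))
E
```

```text
t: 16.85
tool_pos: [0.5345, 0.1329, 0.0666]
tool_rot: [-0.091, 1.57, 0.091]
contact_force: [2.3, 0.3, -1.8]
opening: 0.0393
t: 17.27
tool_pos: [0.5422, -0.0188, 0.0653]
tool_rot: [-0.205, 1.562, 0.205]
contact_force: [1.1, -1.1, -2.4]
opening: 0.0392
t: 17.68
tool_pos: [0.5424, -0.1186, 0.0652]
tool_rot: [-0.202, 1.562, 0.202]
contact_force: [0.6, -0.2, -1.7]
opening: 0.039
t: 17.93
tool_pos: [0.5429, -0.1162, 0.0654]
tool_rot: [-0.203, 1.562, 0.205]
contact_force: [0.9, -0.1, -1.8]
opening: 0.0389
az 104.9212203988337 0.0390044818796626 [ 0.54301692 -0.11603735  0.06547891] [ 0.93418471 -0.34011783 -2.40966878]
```

View pics/c18.png

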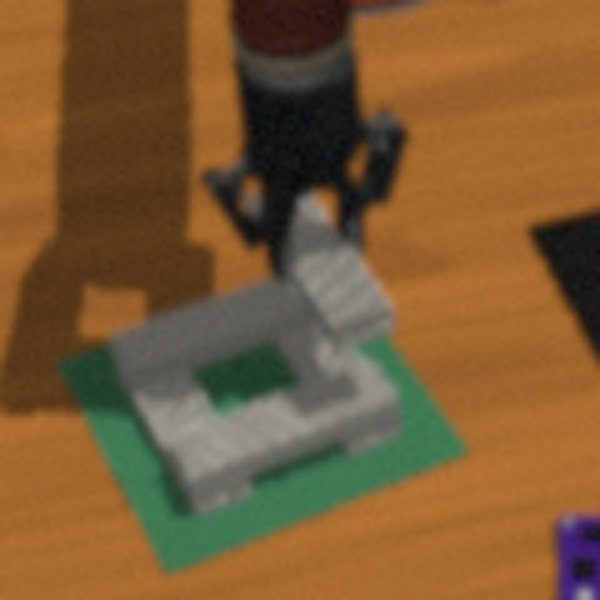

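```bash
python3 -m crank '[[[0.0005,-0.001,-0.015,0],[0.0005,-0.001,-0.03,0],[0.0005,-0.001,-0.042,0],[0.0005,-0.001,-0.05,0],[0.0005,-0.001,-0.05,0]]]'
python3 -m crank '[[[0,0,0,0],[0,0,0,0]]]'
python3 - <<'E'
from h import *
snap("19")
o=get_obs(); print(o['opening'],o['tool_pos'],o['contact_force'])
im=np.load("pics/scene19im.npy")
cv2.imwrite("pics/c19.png",cv2.resize(im[130:250,220:340,::-1],None,fx=5,fy=5,interpolation=cv2.INTER_CUBIC))
# held bar front end and tower in scene depth
P=cloud("scene",np.load("pics/scene19.npy"));A=np.deg2rad(15);ux=np.array([np.cos(A),np.sin(A)]);uy=np.array([-ux[1],ux[0]])
xm=P[...,:2]@ux*1000;ym=P[...,:2]@uy*1000;z=P[...,2]*1000
m=(z>60)&(z<85)&(xm>525)&(ym<-225)&(ym>-285)
q=ray("scene",np.argwhere(m)[:,::-1],.074)[:,:2]*1000
print(m.sum(),np.percentile(q@ux,[90,98]),np.percentile(q@uy,[2,50,98]),np.percentile(z[m],[5,50,95]))
m=(z>30)&(z<47)&(xm>525)&(ym<-275)&(ym>-400)
print(np.percentile(xm[m],[90,98,99.5]))
m=(z>60)&(z<85)&(xm>525)&(ym<-225)&(ym>-285);print(np.percentile(xm[m],[90,98,99.5]))
E
```

```text
t: 18.45
tool_pos: [0.5418, -0.117, 0.0131]
tool_rot: [-0.202, 1.565, 0.206]
contact_force: [-1.0, 0.6, -1.5]
opening: 0.0391
t: 18.62
tool_pos: [0.5443, -0.1182, 0.0164]
tool_rot: [-0.204, 1.56, 0.203]
contact_force: [0.2, -0.2, -1.2]
opening: 0.0394
0.03881706216889367 [ 0.54455152 -0.11837815  0.0167753 ] [-0.41579813  0.36165412 -1.98164651]
152 [575.7379826  583.30382802] [-277.77605679 -257.35875416 -235.1625483 ] [61.62946963 70.4581484  75.63914014]
[571.5727532  572.93734569 573.50217923]
[569.77332904 572.03261419 573.34156858]
```

View pics/c19.png

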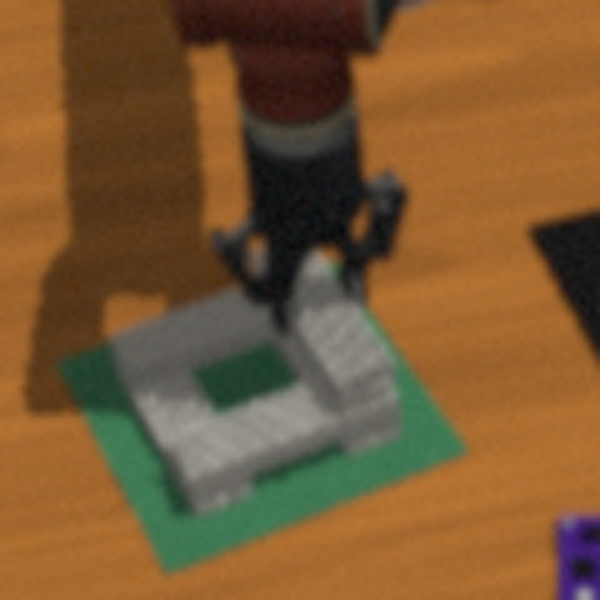

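```bash
python3 - <<'E'
from h import *
A=np.deg2rad(15);ux=np.array([np.cos(A),np.sin(A)]);uy=np.array([-ux[1],ux[0]])
for n in("scene",):
    P=cloud(n,cv2.medianBlur(np.load(f"pics/{n}19.npy"),3));z=P[...,2];XM=P[...,:2]@ux*1000;YM=P[...,:2]@uy*1000
    def edge(m,zt,step=3.):
        q=ray(n,np.argwhere(m)[:,::-1],zt)[:,:2]*1000; X=q@ux;Y=q@uy;k=np.digitize(X,np.arange(X.min(),X.max(),step))
        return np.round([[X[k==i].mean(),Y[k==i].min(),Y[k==i].max()] for i in sorted(set(k)) if (k==i).sum()>5],1)
    print(edge((z>.062)&(z<.085)&(XM>530)&(YM<-225)&(YM>-290),.074))
    m=(z>.030)&(z<.047)&(abs(XM-554)<18)&(YM<-190)&(YM>-420); print(edge(m,.043)[:,:])
E
```

```text
[[ 536.1 -270.  -237.7]
 [ 538.8 -274.8 -234.8]
 [ 541.9 -276.8 -236.9]
 [ 544.7 -273.9 -233.9]
 [ 547.8 -275.8 -236. ]
 [ 550.7 -272.9 -241. ]
 [ 553.7 -277.7 -235.2]
 [ 556.6 -272.  -240.1]
 [ 559.6 -276.8 -234.3]
 [ 562.7 -275.8 -239.2]
 [ 565.6 -273.  -236.4]
 [ 568.8 -277.8 -238.4]
 [ 571.6 -272.1 -235.5]
 [ 574.6 -276.8 -240.4]]
[[ 537.3 -374.4 -273. ]
 [ 540.  -378.9 -275. ]
 [ 543.  -383.4 -279.9]
 [ 546.1 -377.7 -274. ]
 [ 549.1 -382.1 -271.1]
 [ 552.1 -383.8 -273. ]
 [ 555.  -385.4 -277.9]
 [ 558.  -382.5 -231.8]
 [ 561.1 -384.1 -236.8]
 [ 564.  -381.3 -233.8]
 [ 567.1 -382.9 -235.9]
 [ 570.1 -380.1 -232.9]
 [ 573.  -384.5 -235. ]
 [ 576.1 -383.3 -247.8]
 [ 579.  -380.5 -237. ]
 [ 581.3 -374.8 -249.8]]
```

```bash
python3 -m crank '[[[-0.0006,0.0014,-0.002,0],[-0.0006,0.0014,-0.004,0],[-0.0006,0.0014,-0.006,0],[-0.0006,0.0014,-0.007,0],[-0.0006,0.0014,-0.007,0]]]'
python3 -m crank '[[[0,0,-0.001,0],[0,0,-0.002,0],[0,0,-0.002,0]]]'
python3 -m crank '[[[0,0,-0.001,0],[0,0,-0.0015,0],[0,0,-0.0015,0]]]'
```

```text
t: 19.13
tool_pos: [0.5427, -0.1166, 0.0082]
tool_rot: [-0.203, 1.562, 0.204]
contact_force: [0.1, 0.3, -2.3]
opening: 0.0391
t: 19.38
tool_pos: [0.5429, -0.1167, 0.0064]
tool_rot: [-0.203, 1.562, 0.204]
contact_force: [-0.4, -0.1, -2.3]
opening: 0.0393
t: 19.63
tool_pos: [0.5433, -0.1168, 0.0059]
tool_rot: [-0.204, 1.561, 0.203]
contact_force: [-1.8, 0.4, 3.7]
opening: 0.0393
```

The bar has touched down (Fz went from −2.3 to +3.7 N). Releasing and rising.

```bash
python3 -m crank '[[[0,0,0,0],[0,0,0,0],[0,0,0,0],[0,0,0,0]]]' 0.68
python3 -m crank '[[[0,0,0.01,0],[0,0,0.03,0],[0,0,0.06,0],[0,0,0.09,0],[0,0,0.11,0]]]'
python3 -m crank '[[[0,0.03,0.01,0],[0,0.07,0.01,-4],[0,0.11,0.01,-8],[0,0.15,0.01,-14],[0,0.19,0.01,-19.4]]]'
python3 -m crank '[[[0,0.04,0,0],[0,0.08,0,0],[0,0.12,0,0],[0,0.15,0,0],[0,0.165,0,0]]]'
python3 - <<'E'
from h import *
snap("20")
o=get_obs(); Rm=R.from_rotvec(o['tool_rot']).as_matrix(); print("az",np.degrees(np.arctan2(Rm[1,1],Rm[0,1])),o['opening'],o['tool_pos'])
for n in("top","scene"):
    for nm,a in(("top",(0.052,0.09,0.063)),("mid",(.03,.05,.043))):
        for A,xy in comps(n,"20",*a,(0.4,0.72,-0.33,0.0)):
            c,l,y=fitrect(xy); print(n,nm,A,c,l,y,"|",*line_edges(xy,y)[:2])
im=np.load("pics/scene20im.npy");a=cv2.resize(im[170:250,220:320,::-1],None,fx=4,fy=5,interpolation=cv2.INTER_CUBIC)
im=np.load("pics/top20im.npy");b=cv2.resize(im[160:260,315:415,::-1],None,fx=4,fy=4,interpolation=cv2.INTER_CUBIC)
cv2.imwrite("pics/c20.png",np.hstack([a,b]))
E
```

```text
t: 19.97
tool_pos: [0.5432, -0.1167, 0.0051]
tool_rot: [-0.204, 1.561, 0.203]
contact_force: [0.4, -0.6, 0.0]
opening: 0.058
t: 20.38
tool_pos: [0.5444, -0.1171, 0.1191]
tool_rot: [-0.205, 1.557, 0.202]
contact_force: [0.3, -0.6, 0.7]
opening: 0.0582
t: 20.8
tool_pos: [0.5431, 0.075, 0.1264]
tool_rot: [0.067, 1.568, -0.067]
contact_force: [0.5, 0.0, 0.1]
opening: 0.058
t: 21.22
tool_pos: [0.5427, 0.2418, 0.1261]
tool_rot: [0.061, 1.569, -0.059]
contact_force: [-0.2, -0.0, 0.1]
opening: 0.058
az 85.64779769753642 0.05830058456731996 [0.54286675 0.24030605 0.1257183 ]
top top 641 [ 544.6 -119.6] [145.7  41.9] 15.31 | [ 544.4 -120.1] [142.7  38.7]
top mid 461 [ 617.4 -180. ] [106.   42.6] -74.86 | [ 617.5 -179.9] [104.1  39.1]
top mid 450 [ 511.9 -208. ] [105.2  40.8] -75.24 | [ 512.5 -207.3] [102.9  37. ]
scene top 400 [ 549.7 -115.7] [156.2  43.5] 15.21 | [ 550.2 -115.4] [150.2  40.2]
scene mid 356 [ 519.6 -199.4] [117.8  60.4] -76.91 | [ 516.8 -200.6] [113.5  47.9]
scene mid 453 [ 615.7 -154.5] [155.3  56.7] -74.62 | [ 622.2 -171.4] [114.2  47.5]
```

View pics/c20.png

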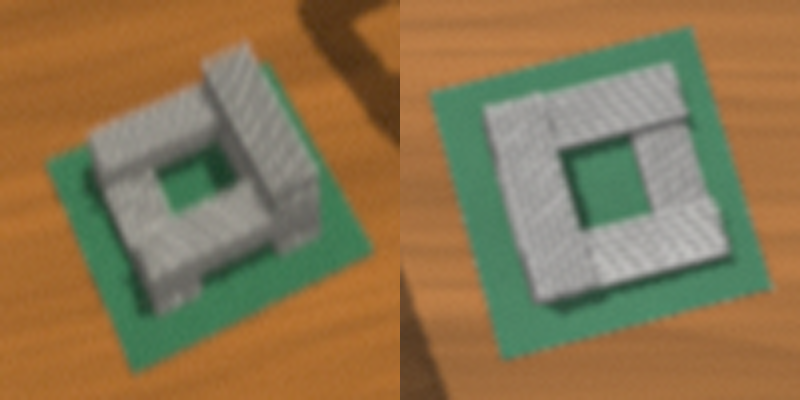

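The first top bar sits at (544.5,−119.8) in the top view, against a target of (544.3,−119.8), with yaw 15.3°. In both views it lies square above base_bar_2. Now the second bar.

```bash
python3 -m crank '[[[0.003,0.001,-0.025,0],[0.006,0.003,-0.055,0],[0.009,0.0035,-0.085,0],[0.009,0.0035,-0.11,0],[0.009,0.0035,-0.12,0]]]'
python3 -m crank '[[[0,0,0,0],[0,0,0,0],[0,0,0,0]]]'
python3 - <<'E'
from h import *
snap("21",("scene",))
im=np.load("pics/scene21im.npy")
cv2.imwrite("pics/c21.png",cv2.resize(im[130:230,320:420,::-1],None,fx=6,fy=6,interpolation=cv2.INTER_CUBIC))
print(get_obs()['tool_pos'])
E
```

```text
t: 21.73
tool_pos: [0.5494, 0.2391, 0.0009]
tool_rot: [0.061, 1.576, -0.066]
contact_force: [-0.5, -0.7, -1.4]
opening: 0.0584
t: 21.98
tool_pos: [0.5538, 0.2417, 0.0075]
tool_rot: [0.064, 1.566, -0.062]
contact_force: [-0.5, 0.7, 0.1]
opening: 0.0582
[0.55405718 0.24197936 0.00782216]
```

View pics/c21.png

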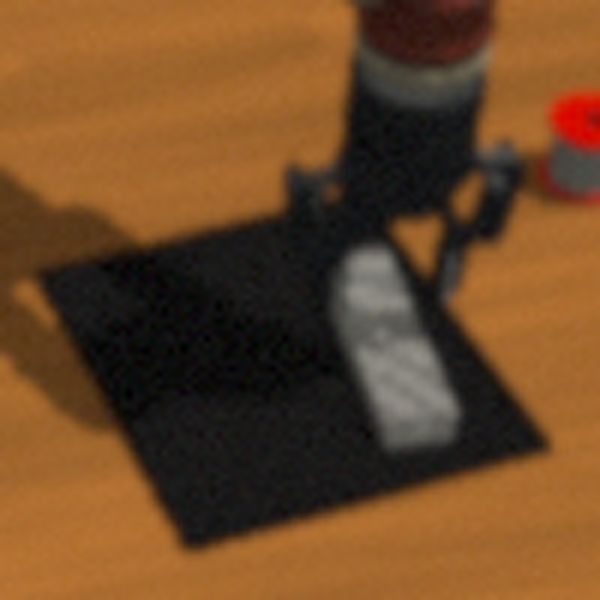

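```bash
python3 -m crank '[[[-0.001,0.001,-0.012,0],[-0.002,0.0015,-0.024,0],[-0.002,0.0015,-0.034,0],[-0.002,0.0015,-0.041,0],[-0.002,0.0015,-0.041,0]]]'
python3 -m crank '[[[0,0,0,0],[0,0,0,0],[0,0,0,0]]]'
```

```text
t: 22.45
tool_pos: [0.5476, 0.2427, -0.039]
tool_rot: [0.061, 1.575, -0.064]
contact_force: [-0.6, 0.2, -0.8]
opening: 0.0582
t: 22.7
tool_pos: [0.5506, 0.2435, -0.0353]
tool_rot: [0.063, 1.569, -0.062]
contact_force: [0.2, -0.1, -0.6]
opening: 0.0581
```

```bash
python3 -m crank '[[[0.0005,0,0.001,0],[0.0005,0,0.001,0],[0.0005,0,0.001,0]]]'
python3 -m crank '[[[0,0,0,0],[0,0,0,0],[0,0,0,0],[0,0,0,0],[0,0,0,0]]]' 0.3 40
```

```text
t: 22.95
tool_pos: [0.551, 0.2434, -0.0343]
tool_rot: [0.063, 1.569, -0.062]
contact_force: [0.6, -0.6, 0.7]
opening: 0.0579
t: 23.37
tool_pos: [0.5509, 0.2434, -0.0344]
tool_rot: [0.063, 1.569, -0.062]
contact_force: [0.5, 0.4, 2.7]
opening: 0.0391
```

```bash
python3 -m crank '[[[0,0,0.005,0],[0,0,0.025,0],[0,0,0.055,0],[0,0,0.09,0],[0,0,0.115,0]]]'
python3 -m crank '[[[0.001,-0.02,0,2],[0.003,-0.05,0,5],[0.005,-0.085,0,9],[0.007,-0.12,0,13],[0.009,-0.155,0,17]]]'
python3 -m crank '[[[0.002,-0.035,0,1],[0.004,-0.07,0,2.2],[0.006,-0.105,0,2.2],[0.008,-0.14,0,2.2],[0.01,-0.175,0,2.2]]]'
python3 -m crank '[[[0.001,-0.035,0,0],[0.001,-0.07,0,0],[0.001,-0.1,0,0],[0.001,-0.122,0,0],[0.001,-0.1366,0,0]]]'
python3 -m crank '[[[0,0,0,0],[0,0,0,0],[0,0,0,0]]]'
python3 - <<'E'
from h import *
o=get_obs(); Rm=R.from_rotvec(o['tool_rot']).as_matrix(); print("az",np.degrees(np.arctan2(Rm[1,1],Rm[0,1])),o['opening'],o['tool_pos'])
E
```

```text
t: 23.78
tool_pos: [0.5506, 0.2433, 0.0822]
tool_rot: [0.063, 1.569, -0.062]
contact_force: [1.1, -0.1, -0.3]
opening: 0.0388
t: 24.2
tool_pos: [0.5586, 0.087, 0.0796]
tool_rot: [-0.174, 1.565, 0.174]
contact_force: [-0.2, -0.7, -1.5]
opening: 0.0389
t: 24.62
tool_pos: [0.5686, -0.0882, 0.0796]
tool_rot: [-0.2, 1.563, 0.201]
contact_force: [1.5, -0.8, -1.0]
opening: 0.0386
t: 25.03
tool_pos: [0.5696, -0.2255, 0.0795]
tool_rot: [-0.199, 1.563, 0.199]
contact_force: [-0.2, 1.1, -1.4]
opening: 0.0391
t: 25.28
tool_pos: [0.5702, -0.2221, 0.0797]
tool_rot: [-0.2, 1.562, 0.202]
contact_force: [-0.8, 0.1, -1.1]
opening: 0.0389
az 104.68940115154209 0.038937696184265166 [ 0.57022673 -0.22205258  0.0796648 ]
```

```bash
python3 -m crank '[[[0.0007,-0.0012,-0.018,0.2],[0.0007,-0.0012,-0.036,0.2],[0.0007,-0.0012,-0.05,0.2],[0.0007,-0.0012,-0.06,0.2],[0.0007,-0.0012,-0.063,0.2]]]'
python3 -m crank '[[[0,0,0,0],[0,0,0,0],[0,0,0,0]]]'
python3 - <<'E'
from h import *
snap("22")
o=get_obs(); Rm=R.from_rotvec(o['tool_rot']).as_matrix(); print("az",np.degrees(np.arctan2(Rm[1,1],Rm[0,1])),o['tool_pos'],"xm,ym",o['tool_pos'][:2]@[.9659,.2588],o['tool_pos'][:2]@[-.2588,.9659])
P=cloud("scene",np.load("pics/scene22.npy"));A=np.deg2rad(15);ux=np.array([np.cos(A),np.sin(A)]);uy=np.array([-ux[1],ux[0]])
xm=P[...,:2]@ux*1000;ym=P[...,:2]@uy*1000;z=P[...,2]*1000
for nm,(lo,hi) in dict(held=(-390,-335),placed=(-280,-225)).items():
    m=(z>48)&(z<85)&(xm>545)&(ym>lo)&(ym<hi); print(nm,m.sum(),np.percentile(xm[m],[90,98,99.5]).round(1))
m=(z>25)&(z<43)&(xm>545)&(ym>-330)&(ym<-285); print("tower",np.percentile(xm[m],[90,98,99.5]).round(1))
im=np.load("pics/scene22im.npy");cv2.imwrite("pics/c22.png",cv2.resize(im[150:250,220:320,::-1],None,fx=6,fy=6,interpolation=cv2.INTER_CUBIC))
E
```

```text
t: 25.7
tool_pos: [0.5697, -0.2227, 0.0145]
tool_rot: [-0.202, 1.565, 0.207]
contact_force: [-0.5, 0.6, -1.8]
opening: 0.0391
t: 25.95
tool_pos: [0.5721, -0.2248, 0.0184]
tool_rot: [-0.204, 1.56, 0.203]
contact_force: [0.7, 0.0, -2.1]
opening: 0.0392
az 104.85178305712805 [ 0.57210039 -0.22491814  0.01839457] xm,ym 0.4943829552376281 -0.3653080110050129
held 120 [570.7 572.7 574.2]
placed 104 [571.2 572.3 573.7]
tower [571.4 573.5 573.8]
```

View pics/c22.png

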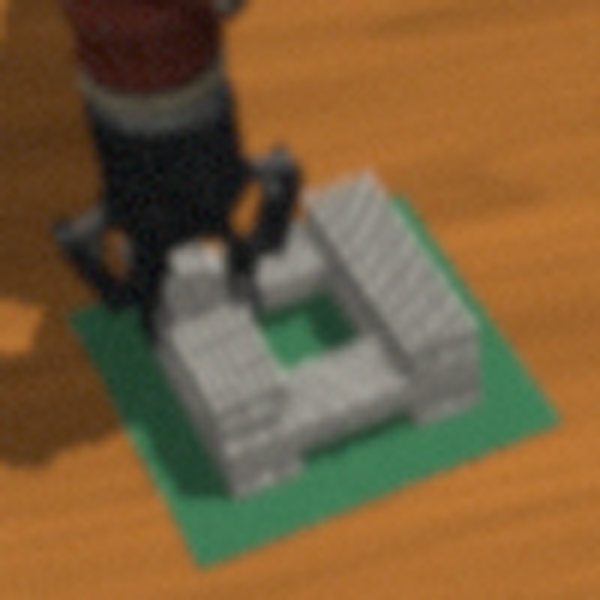

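```bash
python3 -m crank '[[[-0.0007,0.0017,-0.003,0],[-0.0007,0.0017,-0.005,0],[-0.0007,0.0017,-0.007,0],[-0.0007,0.0017,-0.008,0],[-0.0007,0.0017,-0.008,0]]]'
python3 -m crank '[[[0,0,-0.001,0],[0,0,-0.002,0],[0,0,-0.002,0]]]'
```

```text
t: 26.47
tool_pos: [0.5702, -0.2226, 0.0086]
tool_rot: [-0.203, 1.562, 0.204]
contact_force: [-0.3, 0.2, -2.1]
opening: 0.0389
t: 26.72
tool_pos: [0.5704, -0.2228, 0.0069]
tool_rot: [-0.203, 1.561, 0.204]
contact_force: [-0.0, -0.3, -2.2]
opening: 0.0388
```

```bash
python3 -m crank '[[[0.0004,-0.0005,-0.0005,0],[0.0004,-0.0005,-0.0012,0],[0.0004,-0.0005,-0.0016,0],[0.0004,-0.0005,-0.0016,0]]]'
```

```text
t: 27.05
tool_pos: [0.571, -0.2234, 0.0056]
tool_rot: [-0.203, 1.561, 0.203]
contact_force: [0.2, -0.2, -1.2]
opening: 0.0394
```

```bash
python3 -m crank '[[[0,0,-0.0004,0],[0,0,-0.0008,0],[0,0,-0.0008,0]]]'
```

```text
t: 27.3
tool_pos: [0.5711, -0.2234, 0.0056]
tool_rot: [-0.204, 1.561, 0.203]
contact_force: [-3.3, 0.9, 4.9]
opening: 0.0391
```

It has touched down (Fz +4.9 N). I'll release, rise, and move clear to look.

```bash
python3 -m crank '[[[0,0,0,0],[0,0,0,0],[0,0,0,0],[0,0,0,0]]]' 0.68
python3 -m crank '[[[0,0,0.01,0],[0,0,0.03,0],[0,0,0.06,0],[0,0,0.09,0],[0,0,0.12,0]]]'
python3 -m crank '[[[-0.01,0.03,0.02,0],[-0.025,0.06,0.02,0],[-0.04,0.09,0.02,0],[-0.055,0.12,0.02,0],[-0.07,0.155,0.02,0]]]'
python3 -m crank '[[[-0.01,0.035,0,0],[-0.02,0.07,0,0],[-0.03,0.105,0,0],[-0.04,0.14,0,0],[-0.05,0.17,0,0]]]'
cat > fin.py <<'E'
import sys
from h import *
t=sys.argv[1]; snap(t); o=get_obs(); print(o['t'],o['tool_pos'])
for n in("top","scene"):
    for nm,a in(("top",(0.052,0.09,0.063)),("mid",(.03,.05,.043)),("base",(.009,.028,.023))):
        for A,xy in comps(n,t,*a,(0.4,0.72,-0.33,0.0),40):
            c,l,y=fitrect(xy); print(n,nm,A,c,l,y,"|",*line_edges(xy,y)[:2])
im=np.load(f"pics/scene{t}im.npy");a=cv2.resize(im[170:250,220:320,::-1],None,fx=4,fy=5,interpolation=cv2.INTER_CUBIC)
im=np.load(f"pics/top{t}im.npy");b=cv2.resize(im[160:260,315:415,::-1],None,fx=4,fy=4,interpolation=cv2.INTER_CUBIC)
cv2.imwrite(f"pics/fin{t}.png",np.hstack([a,b]))
E
python3 fin.py 23; python3 mat.py 23 | head -1
```

```text
t: 27.63
tool_pos: [0.5709, -0.2233, 0.0045]
tool_rot: [-0.203, 1.561, 0.203]
contact_force: [-0.1, -0.4, 0.7]
opening: 0.0579
t: 28.05
tool_pos: [0.5707, -0.2232, 0.1265]
tool_rot: [-0.203, 1.561, 0.203]
contact_force: [1.0, -0.8, 0.6]
opening: 0.0578
t: 28.47
tool_pos: [0.5004, -0.0676, 0.1457]
tool_rot: [-0.203, 1.56, 0.202]
contact_force: [0.5, 0.5, -0.2]
opening: 0.058
t: 28.88
tool_pos: [0.4503, 0.1036, 0.1457]
tool_rot: [-0.203, 1.56, 0.204]
contact_force: [0.2, 0.5, -0.0]
opening: 0.058
28.9833 [0.44974523 0.10506405 0.14548778]
top top 678 [ 572.6 -225.6] [148.   42.7] 15.07 | [ 572.7 -225.7] [146.   40.6]
top top 661 [ 544.9 -119.9] [146.9  42. ] 14.85 | [ 545.2 -119.5] [143.5  39.4]
top mid 305 [ 609.5 -161.7] [71.2 47.8] -75.45 | [ 612.7 -161.7] [66.4 38.6]
top mid 314 [ 513.1 -191.7] [87.8 51.4] -75.94 | [ 507.3 -190.2] [67.  36.6]
top base 51 [ 571.4 -206.9] [66.1  8.2] 15.76 | [nan nan] [53.2  nan]
scene top 401 [ 550.  -115.6] [156.9  43.7] 14.98 | [ 550.7 -115.2] [151.2  40.1]
scene top 425 [ 576.2 -221.9] [156.1  42.3] 15.1 | [ 576.3 -221.8] [150.7  39.5]
scene mid 
[... 445 characters left out ...]
eturn _methods._mean(a, axis=axis, dtype=dtype,
  ret = ret.dtype.type(ret / rcount)
  return _methods._mean(a, axis=axis, dtype=dtype,
  ret = ret.dtype.type(ret / rcount)
Traceback (most recent call last):
  File "mat.py", line 23, in <module>
    for n in("top","scene"): print(t,n,*matpose(n,t))
                                        ~~~~~~~^^^^^
  File "mat.py", line 16, in matpose
    f=cv2.fitLine(np.c_[q[s],p[s]].astype(np.float32),cv2.DIST_HUBER,0,.01,.01).ravel()
      ~~~~~~~~~~~^^^^^^^^^^^^^^^^^^^^^^^^^^^^^^^^^^^^^^^^^^^^^^^^^^^^^^^^^^^^^^
cv2.error: OpenCV(4.12.0) /io/opencv/modules/imgproc/src/linefit.cpp:50: error: (-215:Assertion failed) count > 0 in function 'fitLine2D_wods'
```

View pics/fin23.png

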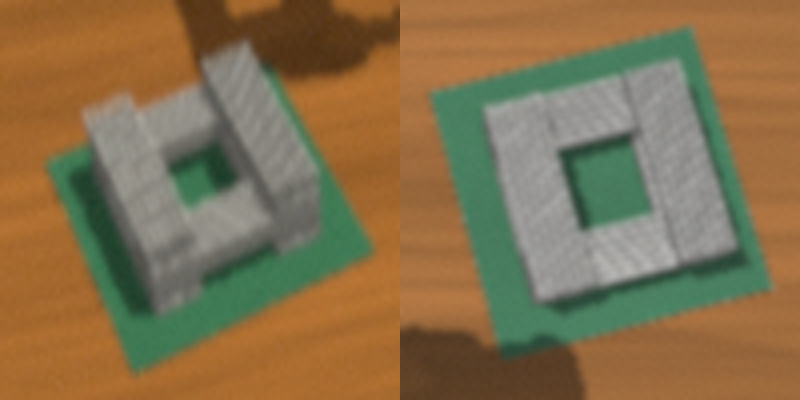

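View pics/top23.png

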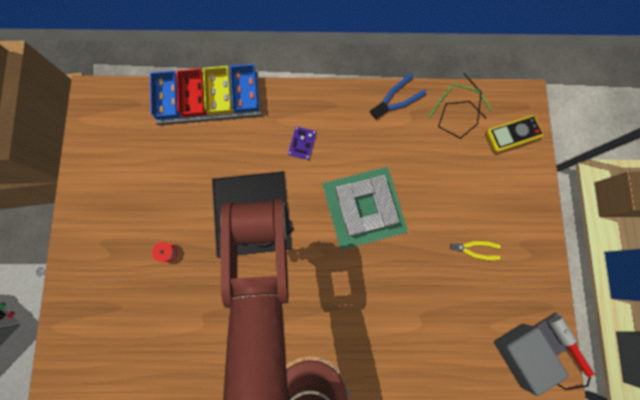

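```bash
python3 - <<'E'
from h import *
A=np.deg2rad(15);ux=np.array([np.cos(A),np.sin(A)]);uy=np.array([-ux[1],ux[0]])
P=cloud("scene",np.load("pics/scene23.npy"));xm=P[...,:2]@ux*1000;ym=P[...,:2]@uy*1000;z=P[...,2]*1000
for lv,(a,b) in dict(top=(46,62),mid=(26,42),base=(6,19)).items():
  for nm,(lo,hi) in dict(A=(-382,-347),mid=(-335,-283),B=(-272,-237)).items():
    m=(z>a)&(z<b)&(xm>562)&(xm<582)&(ym>lo)&(ym<hi)
    if m.sum()>8: print(lv,nm,m.sum(),"face xm median",np.median(xm[m]).round(1),"p90",np.percentile(xm[m],90).round(1))
# other side (-x ends) from the top camera, hi/lo ends of top bars along ux
P=cloud("top",cv2.medianBlur(np.load("pics/top23.npy"),3));ym=P[...,:2]@uy*1000;z=P[...,2]
for nm,yc in dict(A=-366,B=-256.5).items():
    m=(z>.052)&(z<.09)&(abs(ym-yc)<20)&(P[...,0]>.4)&(P[...,0]<.72)
    q=ray("top",np.argwhere(m)[:,::-1],.063)[:,:2]*1000;X=q@ux;Y=q@uy;k=np.digitize(Y,np.arange(Y.min(),Y.max(),3.))
    lo=[X[k==i].min() for i in set(k) if (k==i).sum()>5];hi=[X[k==i].max() for i in set(k) if (k==i).sum()>5]
    print(nm,np.mean(sorted(lo)[1:-1]).round(1),np.mean(sorted(hi)[1:-1]).round(1))
E
```

```text
top A 36 face xm median 568.7 p90 570.9
top B 40 face xm median 569.5 p90 572.6
mid A 38 face xm median 570.3 p90 572.1
mid mid 57 face xm median 570.6 p90 572.8
mid B 34 face xm median 570.6 p90 572.6
base A 34 face xm median 569.2 p90 572.7
base B 25 face xm median 570.0 p90 574.1
A 422.9 566.6
B 424.9 566.2
```

The final pictures show a square three-layer tower at about (365,207). The purple board (303,143), reel (163,252) and cutters (475,250) are where they started, the tray is empty, and the gripper is clear. Handing in.

```bash
python3 -c "
from station import *
print(finish_job())"
```

```text
the job is handed in; nothing more can be done
None
```

I slid the jutting middle bar (the one nearer the robot, out by about 31 mm) flush. I then laid both tray bars fins up as the top layer, one above each bottom bar, and handed the job in after about 29 s of robot time.

**Slide:** one push overshot by about 3 mm, so I nudged the bar back from its other end, always without lifting it. At the last clear view the two cameras disagreed slightly on how flush it is: +1.0 mm from the top camera and −0.8 mm from the scene camera. I take that as flush within about 1 mm.

**Top layer:** both bars were lowered until light contact, about 4–5 N, before release.
- **Position:** they sit within about 1 mm of the planned spots in the top view. They are 109.5 mm apart (110 intended) and at 15.0° (tower 15.0°).
- **Ends:** the end of the bar on base_bar_1 reads about 1 mm back from its partner by the top view and by its end face. The scene camera's outline fit says about 2.4 mm. I left it as it is.

**Other checks:**
- The visible fingertips end about 37 mm short of the reported TCP, so I worked with corrected heights.
- I saw no shift in the bottom bars, though by the end they were mostly hidden.
- The circuit board, solder reel and side cutters looked unmoved in the final picture.

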